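# Fit the loose bar knob to the end clamp and clamp the offcut

## Robot

A 6-joint arm with a two-finger parallel gripper is mounted at the origin on the work surface; the furniture and walls round the work are solid. World frame = base frame: x ahead of the robot, y to its left, z up, the work surface at z = 0. Lengths are in m, angles in rad, forces in N, time in s.
With the tool pointing down it reaches from about 0.25 to 0.725 m from the base axis. Payload 9.7 kg.
Tool frame: the origin (TCP) lies at the very end of the fingers, on their centre line; the grasp point (between the pads) lies 19 mm behind it; x points along the fingers, y is the direction in which the jaws open and shut, and the axes are right-handed (so a half turn about x gives the same grasp; the last joint's range is limited). The gripper opens to 85 mm and grips with 20 to 120 N. Pads are 22 mm wide; open, the fingers measure 114 mm over their backs; the gripper's body (76 mm by 85 mm) begins 54 mm behind the grasp point. The pads swing forward as they close: fully open they stand 13 mm farther back than shut.
Start: joints at [1.34, 0.087, 0.176, 1.66, 0, 1.571], TCP at [0.126, 0.535, 0.207] pointing down, gripper open.
Joint ranges: [-3.13, 3.13], [-0.85, 1.81], [-1.15, 1.24], [-2.2, 2.28], [-1.44, 1.52], [-3.14, 3.14]. Speed limits (rad/s): [2.22, 2.22, 2.57, 3.14, 3.14, 3.14].

## Interface

Orientations are given as a unit quaternion [x, y, z, w].
In Python, from bench import get_state, grab_frame, camera_model, close_job, masks_of, landmark_of gives the robot as it stands.
- The arm moves only by the tool send_rows, never from a script. Its argument "targets" is a list of rows, each a list of 3 entries, a list of its own where there are three numbers: the closure, from 0 (fully open) to 1 (shut), then the shift along the world's x, y, z in cm, then the turn, a rotation vector about the world's x, y, z in rad. A call has 1 to 12 rows; each row is the pose to reach, as a shift and turn from the pose commanded when the call began; what a row does not reach only later rows make up. A row lasts 1/12 s, in which the tool goes at most 41.7 mm and 7.16 degrees, less where a joint would pass 70% of its speed; a pose out of reach is approached as far as the arm can. A call with a gripper value outside its range is refused whole. The fingers move at their own pace and stop on an object; "grip_force" is the grip in N (left out, the last holds). Time passes only in rows, so rows that repeat a pose let the fingers close. It gives the time, the measured TCP pose, the force and the opening at its end, in the units of the state.
- get_state(): the state, without advancing time (a new reading comes with each control period).
- grab_frame(name): name is "scene" or "side" or "wrist"; returns (picture, depth): 384x512x3 uint8, red, green, blue; 384x512 float32, m along the optical axis (not along the pixel's ray), 0 where there is no reading.
- camera_model(name): a dict with "K" (3x3 intrinsics, pixels), "R" (3x3) and "t" (3): a world point X has camera coordinates R X + t; the wrist camera has in their place "T_tool_cam" (4x4, takes a point from camera to tool coordinates, whose origin is the TCP and whose axes are the tool frame's). Camera axes: x right, y down, z forward; pixel columns grow to the right and rows downward; lengths in m; the calibration is good to about 2 mm. A picture is of the moment at which its call begins: read the wrist's pose just before it. camera_model takes no time and is no camera call.
- close_job(): hands the job in, once; it reports no verdict.
Trained networks look in the newest picture that a camera, given by its name, has taken for a name from the list of things; names that differ only in an ending like _2 or _b are one class to them, and where a whole thing is asked for, a point or a joint stands for the part that bears it (a point fixed in the world has none). Each returns a list of dicts, best first, with "conf" (0 to 1); they miss things now and then, are a little off and sometimes report something else, mostly with a low value. They report only what shows in the picture. A call takes as long as a camera call.
- masks_of(camera, label): "pixels" (384x512 bool, what is visible of it) and "bbox" ([left, top, right, bottom] as shares, 0 to 1, of the picture: columns of its width, rows of its height, round what is visible of it).
- landmark_of(camera, label): "at" ([column, row] as shares, 0 to 1, of the picture: columns of its width, rows of its height: a listed point, or the origin of a listed thing).
The state is a dict: "time_s": time; "q": joint angles; "joint_vel": joint speeds; "effort": joint torques, N m; "tool_pos": TCP position; "ee_rot": TCP orientation; "ft_force": force on the tool from outside, world axes, zero at the start; "ft_torque": the same for the moment, N m; "gripper_width": opening from 0.0 (shut) to 1.0 (fully open).
Only numpy, scipy, OpenCV 4.12 (cv2) and the standard library are available. Lean on these libraries where they do the work, as an engineer would, in place of code of your own. Each camera call takes 0.05 s, during which the arm holds its last target.

## Task

First push the offcut straight into the bay of the wooden end clamp until its long side lies flush against the fence. Then take the loose bar knob, set it on the clamp's upright spindle and turn it slowly until its slot finds the spindle's flats and it drops fully home onto the flange, and only then turn it on clockwise (seen from above) as far as it goes, so that the jaw holds the offcut. Leave the knob on the spindle and do not disturb the jar, the sanding block or the screwdriver.

Things in the scene. Friction and masses are not known exactly. Their poses are not given: they have to be found in the camera images.
- clamp: Wooden end clamp fixed to the table, 95 x 282 mm. Origin on the table, own y along its length, own x away from its open side. Fence 30 mm high, front face at x=+30, y=-44 to 134 mm. End stop 30 mm high, face at y=+114 looking to -y, x=-16 to 50. Spindle housing 36 mm high, x=-40 to 50, y=-148 to -78. Bay between end stop and jaw, open to own -x; its floor is the table.
- bay (a point): Inner corner of the bay at table height, where the fence's front face meets the end stop's face. Axes as the clamp's. The offcut belongs at own x = -44 to 0 mm, y negative, its long side along own y, touching the fence.
- jaw: The clamp's sprung jaw: cork-faced wooden plate 46 mm wide (x), 12 thick, 30 high. Origin at the middle of its face, table height; axes as the clamp's. Face at the clamp's y = -37.5 mm + 25 mm per rad of the spindle, so 19 mm or more are free beside the offcut at the start. Closing, it pushes the offcut to the end stop and then yields (0.7 N/mm); about 6 N at the spindle's stop.
- spindle (a joint): Angle of the clamp's upright spindle, rad, growing clockwise seen from above: 0.2 to 0.5 at the start, hard stop at 1.5 (jaw closed on the offcut). Stiff: stays where it is left; turning takes about 0.25 Nm, 0.4 Nm while clamping.
- key (a point): On the spindle's axis, on top of its steel flange (34 mm across, 40 mm above the table); turns with the spindle, z up. On the flange stands the tongue with two flats: 12 mm high, 18 mm long (own x), 12 mm thick (own y). On that a round pilot pin, 12.5 mm in diameter, 24 mm high, tip bevelled; its top is 36 mm above this point.
- knob: Loose black bar knob, 72 mm high, 150 g, standing on the table. Origin at the centre of its underside, z up. Round hub 38 mm across, 38 mm high; on it a bar 96 mm long (own x), 14 mm thick (own y), from 38 to 72 mm up, overhanging the hub by 29 mm at each end. Underside: slot 21 x 15 mm, long side along the bar, 12 mm deep; above it a round 14 mm bore for the pilot pin.
- knob_top (a point): Middle of the bar's top, 72 mm above the knob's underside; axes as the knob's. With bar and tongue not in line the knob rests on the tongue, 12 mm too high, and turns freely on the pilot pin; with the bar along the tongue (either way round, within about 0.1 rad) it drops by its own weight onto the flange.
- offcut: Loose block of bare wood, 44 mm (own x) by 120 mm (own y) by 32 mm high, about 140 g, lying flat in front of the bay, its long side roughly along the fence. Origin at the centre of its underside, z up.
- screw_jar: Bystander: round white jar with a yellow lid, 68 mm across, 90 mm high. Origin at the centre of its underside.
- sanding_block: Bystander: brown sanding block, 110 x 64 x 29 mm. Origin at the centre of its underside.
- screwdriver: Bystander: short black-handled screwdriver, about 185 mm long, lying on the table. Origin at the middle of its underside.

How it is judged:
On the way, in this order (a step that is already met when the one before it is completed fails the run):
1. the offcut lies in the bay, flush against the fence (x of offcut in the frame of bay above -0.0265 m and angle between the x axis of offcut and the x axis of clamp, either way round below 0.08 rad), for 0.2 s.
2. the knob has dropped home on the spindle, before the clamp is closed (z of knob in the frame of key below 0.004 m and horizontal distance between knob and key below 0.005 m and angle between the x axis of knob and the x axis of key, either way round below 0.25 rad and value of joint spindle below 1.2 rad), for 0.1 s.
3. the spindle is turned to its stop (value of joint spindle above 1.4 rad), for 0.2 s.
At the end, for the whole second after the job is handed in: Spindle over 1.4 rad; offcut flat, within 4.5 mm of the fence and 0.08 rad of parallel to it, held by jaw and clamp with over 2 N each; knob on the spindle, underside within 4 mm of the flange and 5 mm of the axis, bar within 0.25 rad of the tongue; all at rest, bystanders within 25 mm (all of step 1 and value of joint spindle above 1.4 rad and contact force between each of jaw, clamp and offcut above 2 N and angle between offcut's own z axis and vertical below 0.08 rad and z of knob in the frame of key below 0.004 m and horizontal distance between knob and key below 0.005 m and angle between the x axis of knob and the x axis of key, either way round below 0.25 rad and linear speed of each of knob, offcut below 0.02 m/s); the robot touches nothing.
It fails at once if a bystander (jar, sanding block, screwdriver) is shifted by more than 25 mm (distance of any of screw_jar, sanding_block, screwdriver from where it was at the start of the episode above 0.025 m).
It also fails if it takes over 64 s, if anything falls off the work surface, if the arm or the gripper's body presses on something with over 40 N, if the wrist force passes 120 N, or if a joint passes its speed limit or range.

## Working session

There is one attempt and no reset: what is moved stays moved. The work goes in short steps, Python scripts to look and compute and a tool call to move; the robot and the scene stay as the last step left them, time stands still between calls to the robot, and variables do not carry over. Pictures are saved under pics/ and viewed, and the job is handed in when it is done.

Besides the shell and the picture viewer there is one more tool, called after "Call:" by a JSON object that holds its "fn" and its "kwargs", one argument or row to a line. send_rows: Moves the arm, as the interface text tells. Its arguments: {"type":"object","properties":{"targets":{"type":"array","items":{"type":"array"}},"grip_force":{"type":"number"}},"required":["targets"]}

```bash
mkdir -p pics; ls; cat > h.py <<'E'
import numpy as np, cv2
from bench import *
def save(n,im): cv2.imwrite('pics/'+n+'.png',im[:,:,::-1])
def w(cam,u,v,d,st=None):
    c=camera_model(cam);K=np.array(c['K'])
    p=np.linalg.inv(K)@np.array([u,v,1.])*d
    return np.array(c['R']).T@(p-np.array(c['t']))
def ray(cam,u,v,z):
    c=camera_model(cam);K=np.array(c['K']);R=np.array(c['R']);t=np.array(c['t'])
    o=-R.T@t; d=R.T@np.linalg.inv(K)@np.array([u,v,1.])
    return o+d*(z-o[2])/d[2]
def cloud(cam,depth):
    c=camera_model(cam);K=np.array(c['K']);R=np.array(c['R']);t=np.array(c['t'])
    v,u=np.mgrid[0:384,0:512]
    p=np.stack([(u-K[0,2])/K[0,0]*depth,(v-K[1,2])/K[1,1]*depth,depth],-1)
    return (p-t)@R
E
python3 - <<'E'
from h import *
s=get_state();print(s)
for n in('scene','side'):
    im,d=grab_frame(n);save(n+'0',im);np.save(n+'0.npy',d)
    for l in('clamp','bay','jaw','spindle','key','knob','knob_top','offcut','screw_jar','sanding_block','screwdriver'):
        try:
            for r in landmark_of(n,l)[:1]:print(n,l,round(r['conf'],2),np.round(np.array(r['at'])*[512,384],1))
        except Exception as e:print(l,e)
print(get_state()['time_s'])
E
```

```text
pics
{'time_s': 0.0, 'q': array([ 1.34000857e+00,  8.74287393e-02,  1.75096963e-01,  1.65974746e+00,
       -1.35168804e-05,  1.57081503e+00]), 'joint_vel': array([ 0.00049174, -0.00024755, -0.00069394, -0.0003455 ,  0.0007703 ,
        0.00011207]), 'effort': array([ 1.54923328e-03, -5.20388210e+01,  4.64804363e+01,  1.62695500e-02,
        7.99039231e-05, -1.63815832e-05]), 'tool_pos': array([0.1257557 , 0.53517053, 0.20648122]), 'ee_rot': array([ 0.08097027,  0.70245074, -0.08187249,  0.7023558 ]), 'ft_force': array([0.01091402, 0.17503737, 0.90581986]), 'ft_torque': array([ 0.0258649 , -0.00789655, -0.01332076]), 'gripper_width': 0.9964224777851151}
scene clamp 0.72 [190.9 233.4]
scene bay 0.55 [149.8 248.8]
scene jaw 0.43 [193.  229.7]
spindle it knows: bay, clamp, jaw, key, knob, knob_top, offcut, sanding_block, screw_jar, screwdriver
scene knob 0.84 [273.6 188.2]
scene offcut 0.84 [191.6 249. ]
scene screw_jar 0.61 [297.4 162.6]
scene sanding_block 0.81 [273.4 200.3]
scene screwdriver 0.6 [309.3 181.1]
side clamp 0.97 [246.6 171.5]
side bay 0.77 [245.8 160.5]
side jaw 0.44 [251.3 177.8]
spindle it knows: bay, clamp, jaw, key, knob, knob_top, offcut, sanding_block, screw_jar, screwdriver
side key 0.61 [252.6 181.1]
side knob 0.82 [264.3 234.6]
side knob_top 0.62 [267.9 219.5]
side offcut 0.6 [233.4 170.5]
side screw_jar 0.83 [290.2 284.9]
side sanding_block 0.97 [243.2 222.9]
side screwdriver 0.56 [250.3 264.1]
1.1
```

```bash
python3 - <<'E'
import cv2
a=cv2.imread('pics/scene0.png');b=cv2.imread('pics/side0.png')
cv2.imwrite('pics/s0z.png',cv2.resize(a[130:300,90:340],None,fx=3.2,fy=3.2,interpolation=cv2.INTER_CUBIC))
cv2.imwrite('pics/d0z.png',cv2.resize(b[120:320,180:380],None,fx=3,fy=3,interpolation=cv2.INTER_CUBIC))
E
```

```text
(no output)
```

View pics/s0z.png

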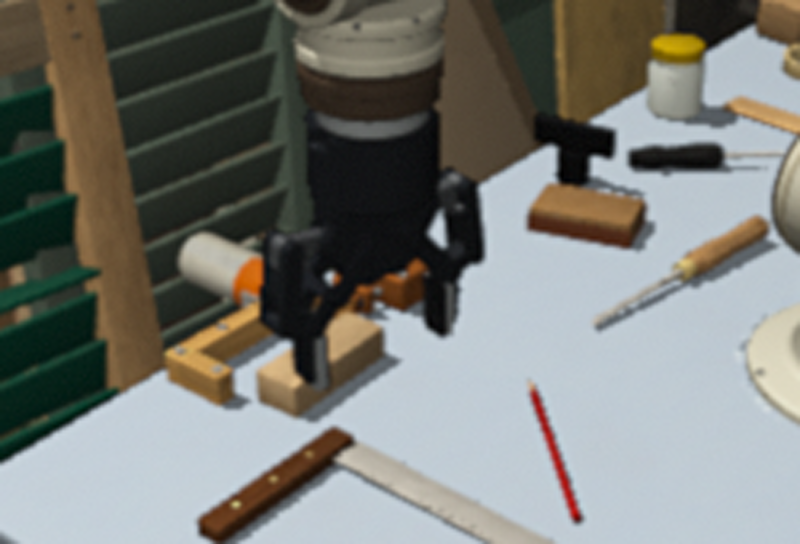

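View pics/d0z.png

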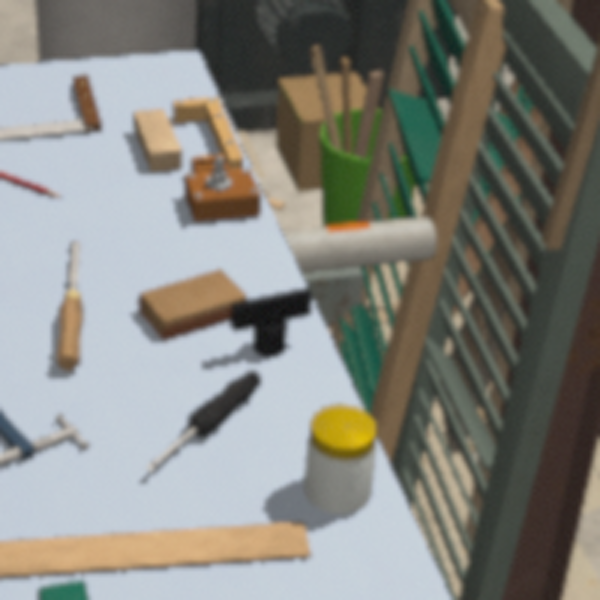

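View pics/side0.png

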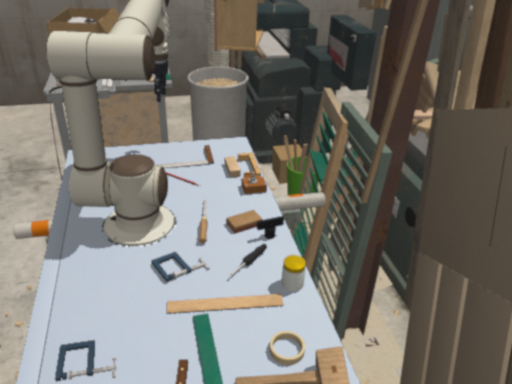

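View pics/scene0.png

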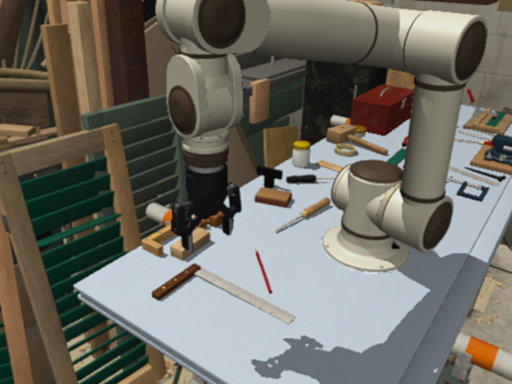

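```bash
cat >> h.py <<'E'
from scipy.spatial.transform import Rotation as Ro
def wcloud(depth,st):
    c=camera_model('wrist');K=np.array(c['K']);T=np.array(c['T_tool_cam'])
    v,u=np.mgrid[0:384,0:512]
    p=np.stack([(u-K[0,2])/K[0,0]*depth,(v-K[1,2])/K[1,1]*depth,depth],-1)
    p=p@T[:3,:3].T+T[:3,3]
    return p@Ro.from_quat(st['ee_rot']).as_matrix().T+st['tool_pos']
def wray(u,v,z,st):
    c=camera_model('wrist');K=np.array(c['K']);T=np.array(c['T_tool_cam'])
    R=Ro.from_quat(st['ee_rot']).as_matrix()
    o=R@T[:3,3]+st['tool_pos'];d=R@T[:3,:3]@np.linalg.inv(K)@np.array([u,v,1.])
    return o+d*(z-o[2])/d[2]
E
python3 - <<'E'
from h import *
print({k:np.round(v,3).tolist() for k,v in camera_model('wrist').items()})
s=get_state()
im,d=grab_frame('wrist');save('w0',im);np.save('w0.npy',d)
for l in('clamp','bay','jaw','key','knob','offcut','sanding_block'):
    for r in landmark_of('wrist',l)[:1]:
        u,v=np.array(r['at'])*[512,384]
        print(l,round(r['conf'],2),u,v,wray(u,v,0,s))
Z={'clamp':0,'bay':0,'jaw':0,'key':.04,'knob':0,'knob_top':.072,'offcut':0,'screw_jar':0,'sanding_block':0,'screwdriver':0}
for n in('scene','side'):
    C=cloud(n,np.load(n+'0.npy'))
    grab_frame(n)
    for l in Z:
        for r in landmark_of(n,l)[:1]:
            u,v=np.array(r['at'])*[512,384];print(n,l,round(r['conf'],2),np.round(ray(n,u,v,Z[l]),3))
        for r in masks_of(n,l)[:1]:
            P=C[r['pixels']];P=P[P[:,2]<.3];print('   ',len(P),np.round(np.median(P,0),3),np.round(np.percentile(P,[5,95],axis=0),3).tolist())
E
```

```text
{'K': [[291.5, 0.0, 249.447], [0.0, 291.5, 189.904], [0.0, 0.0, 1.0]], 'T_tool_cam': [[-0.0, -0.304, 0.953, -0.167], [1.0, -0.001, -0.0, 0.001], [0.001, 0.953, 0.304, -0.078], [0.0, 0.0, 0.0, 1.0]]}
knob 0.21 153.9072 349.0176 [3.96104488e-01 3.12076737e-01 5.55111512e-17]
offcut 0.56 150.9888 347.2896 [0.39161579 0.30862279 0.        ]
scene clamp 0.66 [0.449 0.262 0.   ]
    809 [0.455 0.341 0.024] [[0.401, 0.166, 0.002], [0.489, 0.399, 0.035]]
scene bay 0.8 [0.465 0.388 0.   ]
    778 [0.459 0.339 0.024] [[0.402, 0.16, 0.003], [0.489, 0.398, 0.035]]
    438 [ 0.433 -0.367  0.057] [[0.411, -0.405, 0.009], [0.466, -0.354, 0.093]]
scene knob 0.6 [ 0.425 -0.15   0.   ]
    363 [ 0.428 -0.144  0.051] [[0.389, -0.156, 0.009], [0.472, -0.132, 0.074]]
scene knob_top 0.53 [ 0.431 -0.146  0.072]
    330 [ 0.427 -0.144  0.053] [[0.39, -0.156, 0.015], [0.47, -0.132, 0.073]]
scene offcut 0.94 [0.385 0.316 0.   ]
    596 [0.374 0.323 0.027] [[0.365, 0.258, 0.003], [0.407, 0.372, 0.035]]
scene screw_jar 0.94 [ 0.449 -0.39   0.   ]
    423 [ 0.431 -0.367  0.056] [[0.411, -0.401, 0.01], [0.463, -0
[... 651 characters left out ...]
.143  0.   ]
    375 [ 0.431 -0.157  0.052] [[0.393, -0.169, 0.006], [0.475, -0.146, 0.074]]
side knob_top 0.75 [ 0.42  -0.16   0.072]
    368 [ 0.431 -0.157  0.053] [[0.393, -0.169, 0.007], [0.474, -0.146, 0.074]]
side offcut 0.52 [0.389 0.319 0.   ]
    222 [0.384 0.284 0.032] [[0.365, 0.249, 0.008], [0.404, 0.356, 0.038]]
side screw_jar 0.67 [ 0.442 -0.393  0.   ]
    738 [ 0.436 -0.411  0.067] [[0.411, -0.423, 0.012], [0.467, -0.373, 0.094]]
side sanding_block 0.88 [ 0.355 -0.059  0.   ]
    523 [ 0.354 -0.085  0.028] [[0.308, -0.112, 0.005], [0.405, -0.043, 0.033]]
side screwdriver 0.73 [ 0.329 -0.274  0.   ]
    276 [ 0.344 -0.27   0.023] [[0.279, -0.319, 0.01], [0.393, -0.225, 0.031]]
```

View pics/w0.png

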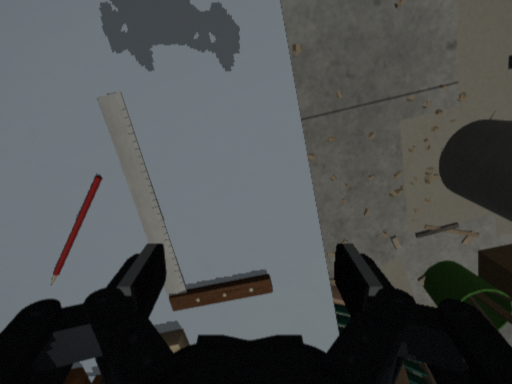

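```bash
python3 - <<'E'
from h import *
s=get_state();print(s['time_s'],np.round(Ro.from_quat(s['ee_rot']).as_matrix(),3))
# fit offcut top & clamp orientation
for n in('scene','side'):
    C=cloud(n,np.load(n+'0.npy'))
    for lo,hi,bx in((.028,.038,(.35,.42,.24,.40)),(.026,.034,(.465,.51,.2,.42)),(.031,.042,(.39,.52,.1,.21)),(.06,.08,(.36,.5,-.2,-.1))):
        m=(C[...,2]>lo)&(C[...,2]<hi)&(C[...,0]>bx[0])&(C[...,0]<bx[1])&(C[...,1]>bx[2])&(C[...,1]<bx[3])
        P=C[m][:,:2].astype(np.float32)
        if len(P)>5:print(n,bx,len(P),cv2.minAreaRect(P),P.min(0),P.max(0))
E
```

```text
3.6 [[-0.     0.229  0.973]
 [ 0.     0.973 -0.229]
 [-1.    -0.    -0.   ]]
scene (0.35, 0.42, 0.24, 0.4) 286 ((0.3877934217453003, 0.3125789165496826), (0.047055523842573166, 0.12194931507110596), 1.2414168119430542) [0.36315733 0.25187203] [0.41236025 0.373403  ]
scene (0.465, 0.51, 0.2, 0.42) 174 ((0.4806663990020752, 0.30461055040359497), (0.02803831920027733, 0.19257979094982147), 0.43047794699668884) [0.4660118  0.20821804] [0.4941334  0.40087807]
scene (0.39, 0.52, 0.1, 0.21) 57 ((0.41137292981147766, 0.17801117897033691), (0.06271442770957947, 0.025769345462322235), 83.78720092773438) [0.39745653 0.14544375] [0.42491293 0.20825209]
scene (0.36, 0.5, -0.2, -0.1) 121 ((0.4326128363609314, -0.14867454767227173), (0.09826789796352386, 0.02089572325348854), 7.156915664672852) [ 0.3838932  -0.16332892] [ 0.48132762 -0.13484362]
side (0.35, 0.42, 0.24, 0.4) 157 ((0.3869676887989044, 0.30948013067245483), (0.04440271854400635, 0.13400350511074066), 1.946030616760254) [0.36443865 0.24220283] [0.40986404 0.3768352 ]
side (0.465, 0.51, 0.2, 0.42) 90 ((0.48016080260276794, 0.3082914352416992), (0.025069940835237503, 0.1804809272289276), 1.4693846702575684) [0.46545336 0.21787286] [0.4916207  0.39855844]
side (0.39, 0.52, 0.1, 0.21) 211 ((0.4446922838687897, 0.15938708186149597), (0.09923160076141357, 0.09025739133358002), 88.9976806640625) [0.39909422 0.10995743] [0.48987412 0.2087462 ]
side (0.36, 0.5, -0.2, -0.1) 147 ((0.4326465129852295, -0.15236929059028625), (0.09574161469936371, 0.022876735776662827), 9.198359489440918) [ 0.38582852 -0.17131284] [ 0.47995093 -0.14126007]
```

Call:
{"fn": "send_rows", "kwargs": {
  "targets": [
    [0,[3,-2.6,0.5],[0,0,0.03]],
    [0,[6,-5.2,1],[0,0,0.06]],
    [0,[9,-7.8,1.5],[0,0,0.09]],
    [0,[12,-10.4,2],[0,0,0.12]],
    [0,[15,-13,2.5],[0,0,0.15]],
    [0,[18,-15.6,3],[0,0,0.18]],
    [0,[21,-18.2,3.5],[0,0,0.21]],
    [0,[24,-20.8,4],[0,0,0.231]],
    [0,[27,-23.5,4],[0,0,0.231]],
    [0,[30,-26.5,4],[0,0,0.231]],
    [0,[30,-26.5,4],[0,0,0.231]],
    [0,[30,-26.5,4],[0,0,0.231]]
  ]
}}

```text
time_s: 4.6
tool_pos: [0.4271, 0.2688, 0.247]
ee_rot: [0.001, 0.707, -0.001, 0.707]
ft_force: [-0.5, 0.4, 0.6]
gripper_width: 1.002
```

```bash
python3 - <<'E'
from h import *
s=get_state();print(s['time_s'],s['tool_pos'],s['q'])
im,d=grab_frame('wrist');save('w1',im);np.save('w1.npy',d)
Z={'clamp':0,'bay':0,'jaw':0,'key':.04,'offcut':0}
for l in Z:
    for r in landmark_of('wrist',l)[:1]:
        u,v=np.array(r['at'])*[512,384]
        print(l,round(r['conf'],2),u,v,wray(u,v,Z[l],s))
np.savez('s1',p=s['tool_pos'],r=s['ee_rot'])
E
```

```text
4.6 [0.42706882 0.26877912 0.24696288] [ 5.61714684e-01 -2.78291880e-03  1.61111430e-01  1.73508715e+00
  1.99773483e-05  5.65712448e-01]
bay 0.93 319.3856 186.20159999999998 [0.4764444 0.3726951 0.       ]
jaw 0.93 225.0752 167.3088 [0.44705539 0.23361683 0.        ]
key 0.79 160.0 168.6912 [0.43909663 0.15143205 0.04      ]
offcut 0.92 281.4976 125.6832 [0.38808646 0.31396369 0.        ]
```

View pics/w1.png

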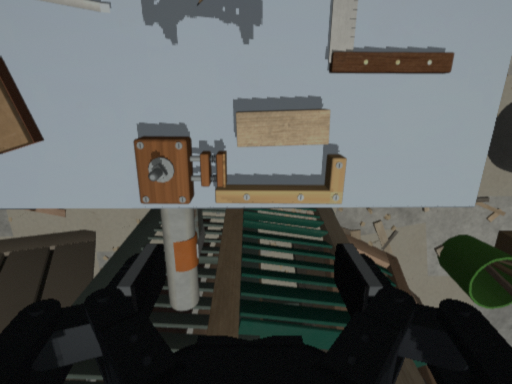

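```bash
python3 - <<'E'
from h import *
z=np.load('s1.npz');s={'tool_pos':z['p'],'ee_rot':z['r']}
d=np.load('w1.npy');C=wcloud(d,s)
def rect(lo,hi,bx):
    m=(C[...,2]>lo)&(C[...,2]<hi)&(C[...,0]>bx[0])&(C[...,0]<bx[1])&(C[...,1]>bx[2])&(C[...,1]<bx[3])
    P=C[m][:,:2].astype(np.float32)
    r=cv2.minAreaRect(P);print(bx,len(P),np.round(r[0],4),np.round(r[1],4),r[2],P.min(0),P.max(0),np.median(C[m][:,2]))
rect(.02,.045,(.34,.42,.22,.41))   #offcut
rect(.02,.045,(.475,.52,.22,.42)) #fence
rect(.02,.045,(.435,.47,.36,.42)) #stop
rect(.02,.045,(.41,.47,.225,.26)) #jaw
rect(.025,.06,(.38,.55,.1,.19)) #housing
rect(.066,.1,(.38,.55,.1,.19)) #pin
print(np.median(C[100,:][:,2]))
im=cv2.imread('pics/w1.png')
cv2.imwrite('pics/w1a.png',cv2.resize(im[130:212,130:240],None,fx=7,fy=7,interpolation=cv2.INTER_CUBIC))
cv2.imwrite('pics/w1b.png',cv2.resize(im[100:212,215:350],None,fx=5.8,fy=5.8,interpolation=cv2.INTER_CUBIC))
E
```

```text
(0.34, 0.42, 0.22, 0.41) 3250 [0.3882 0.3118] [0.0441 0.12  ] 1.4058356285095215 [0.3648446  0.25187635] [0.41127494 0.37199146] 0.03193721584439328
(0.475, 0.52, 0.22, 0.42) 1418 [0.4839 0.3093] [0.1776 0.0177] 89.96064758300781 [0.47501045 0.22048138] [0.49276707 0.3980878 ] 0.02999531150443617
(0.435, 0.47, 0.36, 0.42) 403 [0.4525 0.3883] [0.0203 0.035 ] 89.99530029296875 [0.43503216 0.37808385] [0.46999788 0.39843133] 0.02984781561035832
(0.41, 0.47, 0.225, 0.26) 290 [0.4347 0.2345] [0.027  0.0651] 66.57482147216797 [0.4100226  0.22510037] [0.46748328 0.2594794 ] 0.029741095827859318
(0.38, 0.55, 0.1, 0.19) 3357 [0.4452 0.1519] [0.0699 0.0902] 89.45060729980469 [0.3998906  0.11700582] [0.49000564 0.18723783] 0.036031246916493676
(0.38, 0.55, 0.1, 0.19) 92 [0.4396 0.1525] [0.0109 0.0113] 43.84789276123047 [0.43427    0.14621891] [0.44539988 0.15763772] 0.07384886394490678
-3.908607238989337e-05
```

View pics/w1a.png

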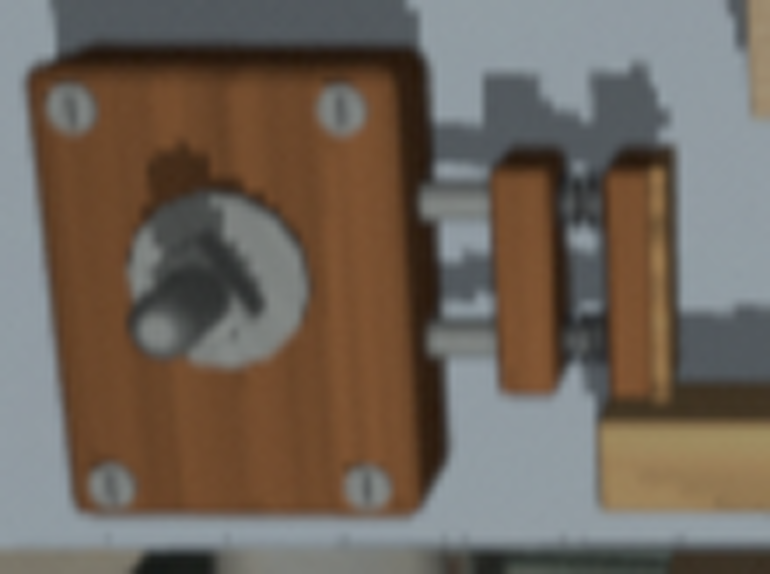

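View pics/w1b.png

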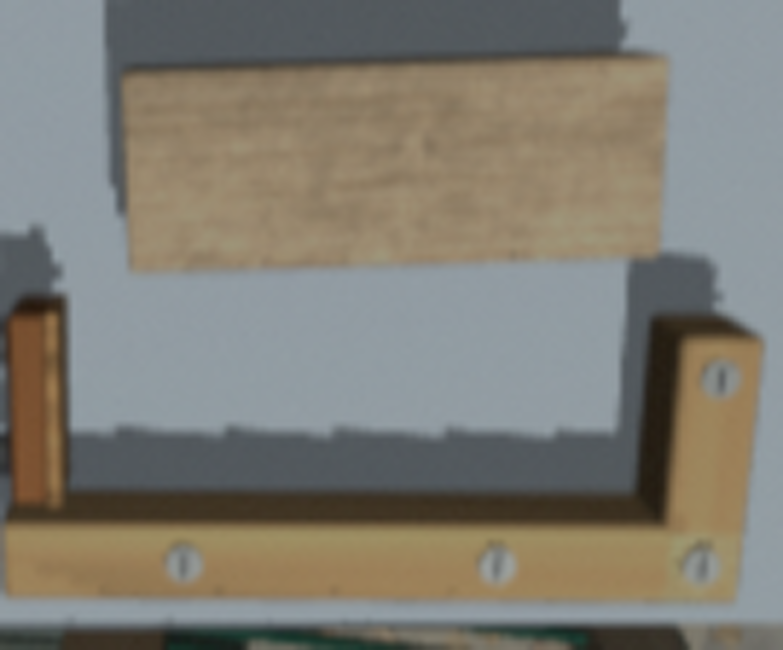

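Call:
{"fn": "send_rows", "kwargs": {
  "targets": [
    [0.25,[-3,1.5,-3],[0,0,0]],
    [0.25,[-6,3,-6],[0,0,0]],
    [0.25,[-9.2,4.3,-9],[0,0,0]],
    [0.25,[-9.2,4.3,-12],[0,0,0]],
    [0.25,[-9.2,4.3,-15],[0,0,0]],
    [0.25,[-9.2,4.3,-18],[0,0,0]],
    [0.25,[-9.2,4.3,-21],[0,0,0]],
    [0.25,[-9.2,4.3,-23],[0,0,0]],
    [0.25,[-9.2,4.3,-24],[0,0,0]],
    [0.25,[-9.2,4.3,-24],[0,0,0]]
  ]
}}

```text
time_s: 5.73
tool_pos: [0.3323, 0.3129, 0.0053]
ee_rot: [-0.001, 0.708, -0.0, 0.706]
ft_force: [-0.8, -0.1, -0.2]
gripper_width: 0.753
```

```bash
python3 - <<'E'
from h import *
s=get_state();print(s['time_s'],s['tool_pos'])
im,d=grab_frame('wrist');save('w2',im)
E
```

```text
5.7333 [0.33225592 0.31294095 0.00530095]
```

View pics/w2.png

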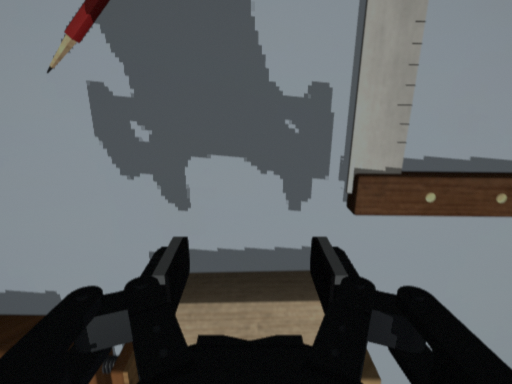

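Call:
{"fn": "send_rows", "kwargs": {
  "targets": [
    [0.25,[1,0,0],[0,0,0]],
    [0.25,[1.8,0,0],[0,0,0]],
    [0.25,[2.5,0,0],[0,0,0]],
    [0.25,[3.2,0,0],[0,0,0]],
    [0.25,[3.9,0,0],[0,0,0]],
    [0.25,[4.6,0,0],[0,0,0]],
    [0.25,[5.3,0,0],[0,0,0]],
    [0.25,[6,0,0],[0,0,0]],
    [0.25,[6.6,0,0],[0,0,0]],
    [0.25,[7.1,0,0],[0,0,0]],
    [0.25,[7.5,0,0],[0,0,0]],
    [0.25,[7.5,0,0],[0,0,0]]
  ]
}}

```text
time_s: 6.78
tool_pos: [0.4095, 0.3134, 0.0071]
ee_rot: [0.0, 0.707, -0.0, 0.707]
ft_force: [-0.3, -0.1, 0.2]
gripper_width: 0.75
```

Call:
{"fn": "send_rows", "kwargs": {
  "targets": [
    [0.25,[0.2,0,0],[0,0,0]],
    [0.25,[0.4,0,0],[0,0,0]],
    [0.25,[0.5,0,0],[0,0,0]],
    [0.25,[0.5,0,0],[0,0,0]]
  ]
}}

```text
time_s: 7.12
tool_pos: [0.4139, 0.3135, 0.0072]
ee_rot: [-0.0, 0.707, 0.0, 0.707]
ft_force: [-0.0, -0.5, 0.3]
gripper_width: 0.75
```

```bash
python3 - <<'E'
from h import *
s=get_state();print(s['time_s'],s['tool_pos'])
im,d=grab_frame('wrist');save('w3',im);np.save('w3.npy',d)
C=wcloud(d,s)
m=(C[...,2]>.027)&(C[...,2]<.04)&(C[...,0]>.40)&(C[...,0]<.47)&(C[...,1]>.25)&(C[...,1]<.376)
print(m.sum());print(C[m].min(0),C[m].max(0))
E
```

```text
7.1167 [0.41388112 0.31347036 0.0072242 ]
3684
[0.40000918 0.25227679 0.03003602] [0.42461669 0.3721433  0.03998372]
```

View pics/w3.png

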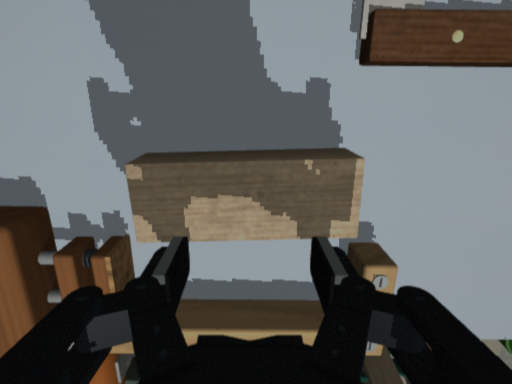

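```bash
python3 - <<'E'
from h import *
s=get_state()
d=np.load('w3.npy');C=wcloud(d,s)
for c in (160,250,340):
    print(c,[(r,np.round(C[r,c],3).tolist()) for r in range(140,270,8)])
E
```

```text
160 [(140, [0.361, 0.26, -0.001]), (148, [0.366, 0.26, -0.0]), (156, [0.367, 0.265, 0.015]), (164, [0.368, 0.269, 0.032]), (172, [0.372, 0.269, 0.032]), (180, [0.376, 0.269, 0.032]), (188, [0.381, 0.268, 0.031]), (196, [0.385, 0.268, 0.032]), (204, [0.389, 0.268, 0.032]), (212, [0.394, 0.267, 0.033]), (220, [0.399, 0.266, 0.031]), (228, [0.403, 0.266, 0.032]), (236, [0.408, 0.266, 0.032]), (244, [0.429, 0.255, 0.001]), (252, [0.407, 0.271, 0.051]), (260, [0.403, 0.276, 0.064]), (268, [0.403, 0.277, 0.07])]
250 [(140, [0.361, 0.314, 0.002]), (148, [0.366, 0.314, -0.001]), (156, [0.366, 0.314, 0.023]), (164, [0.368, 0.314, 0.033]), (172, [0.372, 0.314, 0.031]), (180, [0.376, 0.314, 0.033]), (188, [0.38, 0.314, 0.033]), (196, [0.385, 0.314, 0.031]), (204, [0.389, 0.314, 0.032]), (212, [0.394, 0.314, 0.032]), (220, [0.399, 0.314, 0.031]), (228, [0.403, 0.314, 0.032]), (236, [0.408, 0.314, 0.032]), (244, [0.43, 0.314, -0.0]), (252, [0.436, 0.314, -0.0]), (260, [0.442, 0.314, 0.0]), (268, [0.448, 0.314, 0.0])]
340 [(140, [0.361, 0.368, 0.0]), (148, [0.365, 0.367, 0.005]), (156, [0.365, 0.36, 0.028]), (164, [0.368, 0.359, 0.031]), (172, [0.372, 0.359, 0.032]), (180, [0.377, 0.36, 0.032]), (188, [0.381, 0.36, 0.031]), (196, [0.385, 0.36, 0.032]), (204, [0.389, 0.361, 0.033]), (212, [0.394, 0.361, 0.032]), (220, [0.399, 0.362, 0.032]), (228, [0.404, 0.363, 0.031]), (236, [0.407, 0.362, 0.033]), (244, [0.43, 0.374, 0.0]), (252, [0.407, 0.357, 0.051]), (260, [0.407, 0.355, 0.058]), (268, [0.403, 0.351, 0.07])]
```

```bash
python3 - <<'E'
from h import *
s=get_state()
d=np.load('w3.npy');C=wcloud(d,s)
for c in (180,182,184,186,188,312,316,320):
    print(c,[(r,np.round(C[r,c],3).tolist()) for r in range(234,300,6)])
f,dd=grab_frame('scene');save('sc1',f);f2,_=grab_frame('side');save('sd1',f2)
a=cv2.resize(f[180:280,130:280],None,fx=5,fy=5,interpolation=cv2.INTER_CUBIC);save('sc1z',a)
E
```

```text
180 [(234, [0.407, 0.276, 0.032]), (240, [0.403, 0.28, 0.046]), (246, [0.403, 0.281, 0.052]), (252, [0.404, 0.282, 0.055]), (258, [0.407, 0.282, 0.056]), (264, [0.41, 0.282, 0.056]), (270, [0.413, 0.282, 0.057]), (276, [0.415, 0.282, 0.059]), (282, [0.418, 0.282, 0.059]), (288, [0.42, 0.282, 0.061]), (294, [0.423, 0.282, 0.06])]
182 [(234, [0.406, 0.278, 0.033]), (240, [0.403, 0.281, 0.046]), (246, [0.403, 0.282, 0.051]), (252, [0.406, 0.282, 0.052]), (258, [0.41, 0.282, 0.051]), (264, [0.412, 0.282, 0.053]), (270, [0.414, 0.282, 0.054]), (276, [0.417, 0.282, 0.055]), (282, [0.42, 0.282, 0.055]), (288, [0.423, 0.282, 0.056]), (294, [0.469, 0.266, 0.0])]
184 [(234, [0.406, 0.279, 0.032]), (240, [0.403, 0.282, 0.046]), (246, [0.406, 0.282, 0.046]), (252, [0.409, 0.282, 0.048]), (258, [0.411, 0.282, 0.049]), (264, [0.414, 0.282, 0.049]), (270, [0.417, 0.282, 0.05]), (276, [0.419, 0.282, 0.053]), (282, [0.422, 0.282, 0.053]), (288, [0.464, 0.268, -0.0]), (294, [0.469, 0.268, 0.001])]
186 [(234, [0.407, 0.28, 0.032]), (240, [0.405, 0.282, 0.041]), (246, [0.408, 0.282, 0.043]), (252, [0.41
[... 850 characters left out ...]
0.001]), (294, [0.469, 0.358, 0.0])]
316 [(234, [0.407, 0.35, 0.032]), (240, [0.403, 0.346, 0.046]), (246, [0.405, 0.346, 0.049]), (252, [0.407, 0.346, 0.05]), (258, [0.41, 0.346, 0.051]), (264, [0.413, 0.346, 0.051]), (270, [0.416, 0.346, 0.052]), (276, [0.419, 0.346, 0.053]), (282, [0.421, 0.346, 0.054]), (288, [0.424, 0.346, 0.055]), (294, [0.469, 0.361, 0.0])]
320 [(234, [0.407, 0.352, 0.032]), (240, [0.403, 0.348, 0.046]), (246, [0.402, 0.347, 0.053]), (252, [0.403, 0.346, 0.057]), (258, [0.406, 0.346, 0.058]), (264, [0.408, 0.346, 0.059]), (270, [0.412, 0.346, 0.059]), (276, [0.414, 0.346, 0.06]), (282, [0.416, 0.346, 0.061]), (288, [0.419, 0.346, 0.062]), (294, [0.336, 0.314, 0.174])]
```

View pics/sc1z.png

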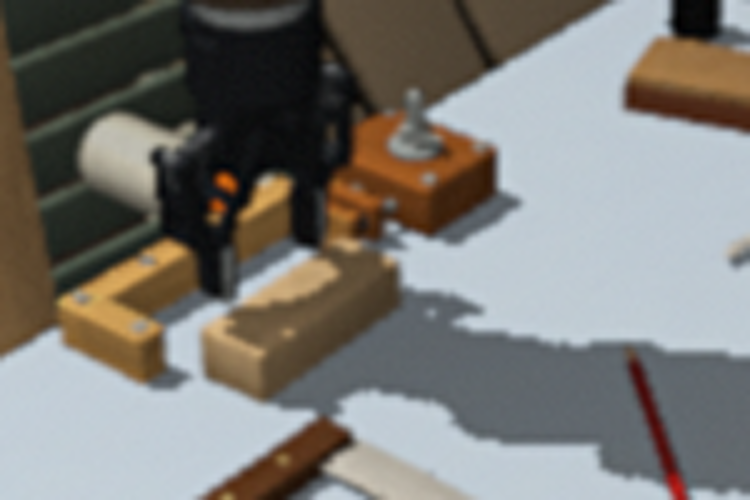

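```bash
python3 - <<'E'
from h import *
T=np.array(camera_model('wrist')['T_tool_cam']);K=np.array(camera_model('wrist')['K'])
for n in('w1','w3','w0'):
    d=np.load(n+'.npy');v,u=np.mgrid[0:384,0:512]
    p=np.stack([(u-K[0,2])/K[0,0]*d,(v-K[1,2])/K[1,1]*d,d],-1)@T[:3,:3].T+T[:3,3]
    m=(d>0)&(p[...,0]<-0.008 if n=='w3' else p[...,0]<.02)&(np.abs(p[...,2])<.03)&(np.abs(p[...,1])<.06)
    q=p[m];i=np.argsort(-q[:,0])[:400:40];print(n,m.sum(),np.round(q[i],3).tolist())
E
```

```text
w1 27314 [[-0.037, -0.042, -0.003], [-0.039, -0.042, -0.001], [-0.039, -0.042, 0.007], [-0.04, -0.042, -0.0], [-0.041, 0.043, -0.005], [-0.042, -0.043, -0.011], [-0.042, 0.043, 0.01], [-0.043, 0.047, -0.011], [-0.043, 0.043, -0.008], [-0.043, 0.053, -0.006]]
w3 43840 [[-0.023, -0.006, -0.016], [-0.023, -0.017, -0.008], [-0.023, -0.028, -0.021], [-0.024, 0.053, -0.019], [-0.024, -0.005, -0.008], [-0.024, -0.012, -0.018], [-0.024, 0.034, -0.021], [-0.024, -0.019, -0.029], [-0.024, 0.004, -0.022], [-0.024, -0.03, -0.028]]
w0 27328 [[-0.036, 0.044, 0.003], [-0.039, -0.042, -0.001], [-0.039, -0.042, -0.005], [-0.04, 0.043, 0.01], [-0.041, 0.043, 0.001], [-0.042, 0.05, -0.01], [-0.042, -0.046, -0.011], [-0.043, -0.047, -0.011], [-0.043, -0.042, -0.004], [-0.044, 0.043, 0.001]]
```

Call:
{"fn": "send_rows", "kwargs": {
  "targets": [
    [0.25,[0,0,1.5],[0,0,0]],
    [0.25,[0,0,3],[0,0,0]],
    [0.5,[-4,0,3],[0,0,0]],
    [0.5,[-8,0,3],[0,0,0]],
    [0.5,[-8.2,0,1],[0,0,0]],
    [0.5,[-8.2,0,0],[0,0,0]],
    [0.5,[-8.2,0,0],[0,0,0]]
  ]
}}

```text
time_s: 7.85
tool_pos: [0.3309, 0.3127, 0.0053]
ee_rot: [-0.001, 0.708, -0.0, 0.707]
ft_force: [-0.2, 0.1, -0.6]
gripper_width: 0.501
```

```bash
python3 - <<'E'
from h import *
s=get_state();print(s['time_s'],s['tool_pos'])
im,d=grab_frame('wrist');save('w4',im)
T=np.array(camera_model('wrist')['T_tool_cam']);K=np.array(camera_model('wrist')['K'])
C=wcloud(d,s)
v,u=np.mgrid[0:384,0:512]
p=np.stack([(u-K[0,2])/K[0,0]*d,(v-K[1,2])/K[1,1]*d,d],-1)@T[:3,:3].T+T[:3,3]
for r in range(215,300,6): print(r,[(c,np.round(p[r,c],3).tolist()) for c in (200,204,208,212,216)])
E
```

```text
7.85 [0.33086458 0.31270494 0.00525487]
215 [(200, [0.005, -0.031, -0.006]), (204, [0.005, -0.028, -0.006]), (208, [0.005, -0.026, -0.006]), (212, [0.005, -0.023, -0.006]), (216, [0.005, -0.021, -0.006])]
221 [(200, [0.006, -0.031, -0.001]), (204, [0.005, -0.029, -0.002]), (208, [0.005, -0.026, -0.002]), (212, [0.005, -0.024, -0.001]), (216, [0.005, -0.021, -0.002])]
227 [(200, [0.006, -0.032, 0.003]), (204, [0.005, -0.029, 0.002]), (208, [0.004, -0.026, 0.002]), (212, [0.005, -0.024, 0.002]), (216, [0.005, -0.021, 0.003])]
233 [(200, [-0.03, -0.025, -0.01]), (204, [-0.032, -0.023, -0.011]), (208, [-0.031, -0.021, -0.011]), (212, [0.006, -0.024, 0.007]), (216, [0.005, -0.021, 0.007])]
239 [(200, [-0.038, -0.024, -0.011]), (204, [-0.038, -0.022, -0.011]), (208, [-0.033, -0.021, -0.008]), (212, [0.006, -0.024, 0.012]), (216, [0.006, -0.022, 0.012])]
245 [(200, [-0.045, -0.023, -0.011]), (204, [-0.044, -0.021, -0.011]), (208, [-0.033, -0.021, -0.005]), (212, [0.005, -0.024, 0.015]), (216, [0.005, -0.022, 0.016])]
251 [(200, [-0.049, -0.022, -0.011]), (204, [-0.046, -0.021, -0.009]), (20
[... 701 characters left out ...]
25, 0.036]), (216, [0.001, -0.022, 0.036])]
281 [(200, [-0.059, -0.021, -0.002]), (204, [-0.049, -0.021, 0.005]), (208, [-0.006, -0.026, 0.036]), (212, [-0.006, -0.024, 0.036]), (216, [-0.005, -0.021, 0.036])]
287 [(200, [-0.059, -0.021, 0.001]), (204, [-0.05, -0.021, 0.008]), (208, [-0.012, -0.025, 0.036]), (212, [-0.011, -0.023, 0.036]), (216, [-0.012, -0.021, 0.036])]
293 [(200, [-0.06, -0.021, 0.003]), (204, [-0.052, -0.021, 0.01]), (208, [-0.018, -0.025, 0.035]), (212, [-0.018, -0.022, 0.036]), (216, [-0.018, -0.02, 0.035])]
299 [(200, [-0.061, -0.021, 0.006]), (204, [-0.023, -0.026, 0.036]), (208, [-0.022, -0.024, 0.036]), (212, [-0.022, -0.022, 0.037]), (216, [-0.023, -0.019, 0.036])]
```

View pics/w4.png

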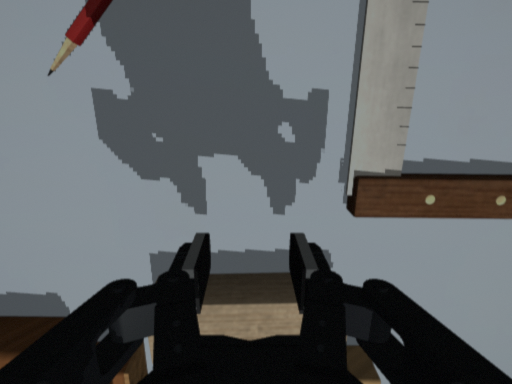

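Call:
{"fn": "send_rows", "kwargs": {
  "targets": [
    [0.5,[0,0,-1],[0,0,0]],
    [0.5,[0,0,-1.5],[0,0,0]],
    [0.5,[0,0,-2],[0,0,0]],
    [0.5,[0,0,-2],[0,0,0]]
  ]
}}

```text
time_s: 8.23
tool_pos: [0.3317, 0.3129, -0.0141]
ee_rot: [-0.0, 0.708, -0.001, 0.707]
ft_force: [0.4, -0.9, -0.0]
gripper_width: 0.5
```

```bash
python3 - <<'E'
from h import *
s=get_state();print(s['time_s'],s['tool_pos'],s['ft_force'])
im,d=grab_frame('wrist');save('w5',im)
C=wcloud(d,s)
for r in range(225,260,6): print(r,[(c,np.round(C[r,c],3).tolist()) for c in (200,204,208,212)])
E
```

```text
8.2333 [ 0.33171227  0.31285482 -0.01406933] [ 0.40593402 -0.89493857 -0.02772877]
225 [(200, [0.324, 0.285, 0.0]), (204, [0.324, 0.287, 0.0]), (208, [0.324, 0.29, 0.0]), (212, [0.324, 0.292, 0.001])]
231 [(200, [0.328, 0.285, 0.0]), (204, [0.328, 0.287, -0.001]), (208, [0.328, 0.29, 0.001]), (212, [0.328, 0.292, 0.0])]
237 [(200, [0.321, 0.289, 0.022]), (204, [0.321, 0.291, 0.021]), (208, [0.323, 0.292, 0.017]), (212, [0.332, 0.292, 0.0])]
243 [(200, [0.322, 0.289, 0.026]), (204, [0.321, 0.292, 0.028]), (208, [0.326, 0.292, 0.018]), (212, [0.336, 0.291, -0.001])]
249 [(200, [0.321, 0.291, 0.033]), (204, [0.322, 0.292, 0.031]), (208, [0.329, 0.292, 0.019]), (212, [0.34, 0.291, -0.0])]
255 [(200, [0.322, 0.291, 0.038]), (204, [0.325, 0.292, 0.032]), (208, [0.332, 0.292, 0.02]), (212, [0.343, 0.291, 0.001])]
```

View pics/w5.png

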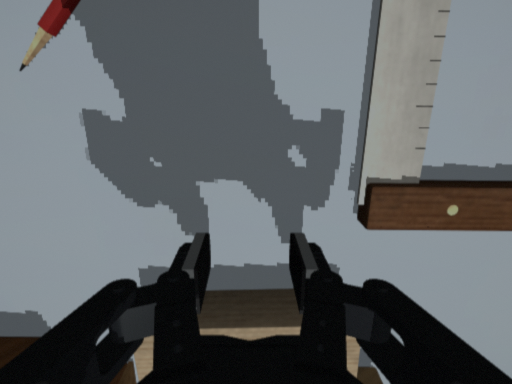

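Call:
{"fn": "send_rows", "kwargs": {
  "targets": [
    [0.5,[1,0,0],[0,0,0]],
    [0.5,[1.8,0,0],[0,0,0]],
    [0.5,[2.4,0,0],[0,0,0]],
    [0.5,[3,0,0],[0,0,0]],
    [0.5,[3.6,0,0],[0,0,0]],
    [0.5,[4.2,0,0],[0,0,0]],
    [0.5,[4.8,0,0],[0,0,0]],
    [0.5,[5.4,0,0],[0,0,0]],
    [0.5,[6,0,0],[0,0,0]],
    [0.5,[6.6,0,0],[0,0,0]],
    [0.5,[7.2,0,0],[0,0,0]],
    [0.5,[7.2,0,0],[0,0,0]]
  ]
}}

```text
time_s: 9.28
tool_pos: [0.405, 0.3134, -0.0128]
ee_rot: [0.0, 0.707, -0.0, 0.707]
ft_force: [0.0, -0.1, -0.4]
gripper_width: 0.505
```

```bash
cat > oc.py <<'E'
from h import *
import sys
s=get_state();print(s['time_s'],s['tool_pos'],s['ft_force'])
im,d=grab_frame('wrist');save(sys.argv[1],im)
C=wcloud(d,s)
for c in (160,170,230,250,270,330,340):
    for zl,zh,n in((.008,.026,'side'),(.0285,.036,'top')):
        P=C[:,c];m=(P[:,2]>zl)&(P[:,2]<zh)&(P[:,0]<.49);P=P[m]
        if len(P):print(c,n,len(P),np.round([P[:,0].min(),P[:,0].max(),P[:,1].mean()],4))
E
python3 oc.py w6
```

```text
9.2833 [ 0.4049809   0.31343102 -0.0128405 ] [ 0.0490476  -0.12275676 -0.38916119]
160 side 14 [0.4159 0.4171 0.2648]
170 side 5 [0.4159 0.417  0.2692]
230 side 19 [0.4161 0.4173 0.3033]
230 top 53 [0.4163 0.4462 0.304 ]
250 side 19 [0.416  0.4176 0.3142]
250 top 57 [0.416  0.4483 0.3141]
270 side 20 [0.4159 0.4171 0.325 ]
270 top 52 [0.416  0.4458 0.3242]
330 side 7 [0.4162 0.4167 0.3588]
340 side 15 [0.4161 0.4172 0.3633]
```

View pics/w6.png

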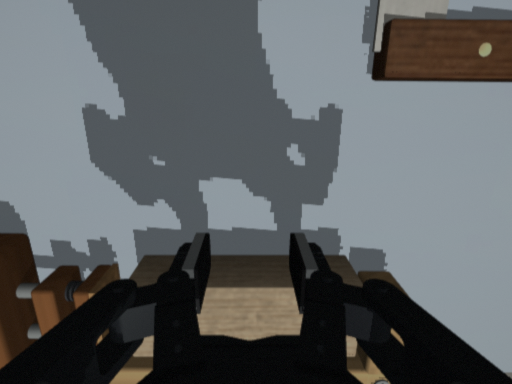

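Call:
{"fn": "send_rows", "kwargs": {
  "targets": [
    [0.5,[0.4,0,0],[0,0,0]],
    [0.5,[0.7,0,0],[0,0,0]],
    [0.5,[0.9,0,0],[0,0,0]],
    [0.5,[1.0,0,0],[0,0,0]],
    [0.5,[1.0,0,0],[0,0,0]]
  ]
}}

```text
time_s: 9.75
tool_pos: [0.414, 0.3134, -0.0128]
ee_rot: [-0.0, 0.707, 0.0, 0.707]
ft_force: [-1.0, 0.9, 0.9]
gripper_width: 0.499
```

```bash
python3 oc.py w7
```

```text
9.75 [ 0.41401093  0.31341314 -0.01281244] [-1.04735674  0.85041894  0.93524444]
160 side 14 [0.4246 0.4259 0.2651]
170 side 5 [0.4251 0.4256 0.2693]
230 side 18 [0.4247 0.4258 0.3033]
230 top 52 [0.4252 0.4547 0.304 ]
250 side 19 [0.4246 0.4261 0.3141]
250 top 57 [0.4251 0.4577 0.3141]
270 side 20 [0.4248 0.4257 0.3249]
270 top 53 [0.425  0.4552 0.3242]
330 side 7 [0.4245 0.4254 0.3588]
340 side 15 [0.4243 0.4257 0.363 ]
```

Call:
{"fn": "send_rows", "kwargs": {
  "targets": [
    [0.5,[0.1,0,0],[0,0,0]],
    [0.5,[0.2,0,0],[0,0,0]],
    [0.5,[0.2,0,0],[0,0,0]],
    [0.5,[0.2,0,0],[0,0,0]]
  ]
}}

```text
time_s: 10.13
tool_pos: [0.4159, 0.3134, -0.0128]
ee_rot: [-0.0, 0.707, 0.0, 0.707]
ft_force: [0.1, -1.1, 0.2]
gripper_width: 0.501
```

Call:
{"fn": "send_rows", "kwargs": {
  "targets": [
    [0.5,[0.1,0,0],[0,0,0]],
    [0.5,[0.2,0,0],[0,0,0]],
    [0.5,[0.2,0,0],[0,0,0]]
  ]
}}

```text
time_s: 10.38
tool_pos: [0.4169, 0.3138, -0.0128]
ee_rot: [0.0, 0.708, 0.001, 0.706]
ft_force: [-7.5, 2.2, 2.4]
gripper_width: 0.5
```

```bash
python3 oc.py w8
```

```text
10.3833 [ 0.41689672  0.31376499 -0.01279605] [-7.49649325  2.19631399  2.35300236]
160 side 15 [0.4271 0.4283 0.2655]
170 side 5 [0.4272 0.428  0.2697]
230 side 19 [0.4276 0.4292 0.3037]
230 top 53 [0.4277 0.4574 0.3043]
250 side 20 [0.4276 0.4295 0.3145]
250 top 58 [0.428  0.4604 0.3144]
270 side 19 [0.428  0.4292 0.3253]
270 top 53 [0.4287 0.4577 0.3245]
330 side 6 [0.4283 0.4292 0.3592]
340 side 14 [0.4282 0.4294 0.3637]
```

Call:
{"fn": "send_rows", "kwargs": {
  "targets": [
    [0.5,[0,0,0],[0,0,0]],
    [0.5,[0,0,0],[0,0,0]],
    [0.5,[-1,0,0],[0,0,0]],
    [0.5,[-2,0,1],[0,0,0]],
    [0.5,[-2,0,4],[0,0,0]],
    [0.5,[-2,0,8],[0,0,0]],
    [0.5,[0,-3,12],[0,0,0]],
    [0.5,[2,-6,14],[0,0,0]],
    [0.5,[4.5,-9,14.5],[0,0,0]],
    [0.5,[7,-12,14.5],[0,0,0]],
    [0.5,[10,-16,14],[0,0,0]],
    [0.5,[10,-16,14],[0,0,0]]
  ]
}}

```text
time_s: 11.43
tool_pos: [0.5199, 0.1498, 0.1271]
ee_rot: [0.001, 0.707, -0.001, 0.708]
ft_force: [0.2, -0.1, -0.3]
gripper_width: 0.504
```

```bash
python3 - <<'E'
from h import *
s=get_state();print(s['time_s'],s['tool_pos'],s['ee_rot'])
im,d=grab_frame('wrist');save('w9',im);np.save('w9.npy',d)
np.savez('s9',p=s['tool_pos'],r=s['ee_rot'])
C=wcloud(d,s)
m=(C[...,2]>.068)&(C[...,2]<.1)&(np.hypot(C[...,0]-.44,C[...,1]-.152)<.03);print('pin',m.sum(),C[m].mean(0),C[m].min(0),C[m].max(0))
m=(C[...,2]>.046)&(C[...,2]<.056)&(np.hypot(C[...,0]-.44,C[...,1]-.152)<.03);P=C[m];print('tongue',m.sum(),P.mean(0));r=cv2.minAreaRect(P[:,:2].astype(np.float32));print(r)
v,u=np.where((np.hypot(C[...,0]-.44,C[...,1]-.152)<.03)&(C[...,2]>.038));print(u.min(),u.max(),v.min(),v.max())
cu,cv=(u.min()+u.max())//2,(v.min()+v.max())//2
save('w9z',cv2.resize(im[max(0,cv-35):cv+35,cu-40:cu+40],None,fx=8,fy=8,interpolation=cv2.INTER_CUBIC))
for l,z in(('key',.04),('bay',0),('offcut',0),('jaw',0)):
    for r in landmark_of('wrist',l)[:1]:
        u,v=np.array(r['at'])*[512,384];print(l,r['conf'],wray(u,v,z,s))
E
```

```text
11.4333 [0.51993326 0.14979268 0.12713512] [ 5.60719927e-04  7.06564489e-01 -1.32709054e-03  7.07647191e-01]
pin 231 [0.44064881 0.15172441 0.07440132] [0.43456319 0.14577922 0.07027565] [0.44623143 0.15739656 0.07748548]
tongue 133 [0.44049562 0.15154674 0.05180945]
((0.44060394167900085, 0.15170837938785553), (0.017844200134277344, 0.011861330829560757), 31.964630126953125)
0 510 0 383
key 0.64 [0.44232866 0.15104694 0.04      ]
bay 0.82 [0.4754823  0.37488728 0.        ]
offcut 0.77 [0.4536247  0.31115727 0.        ]
jaw 0.74 [0.44641223 0.23652317 0.        ]
```

View pics/w9.png

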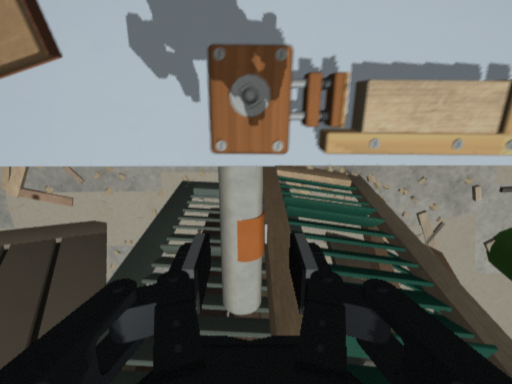

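View pics/w9z.png

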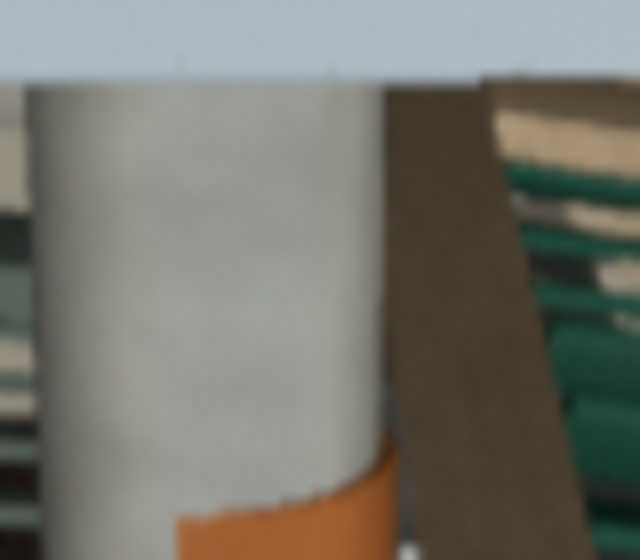

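Call:
{"fn": "send_rows", "kwargs": {
  "targets": [
    [0,[0,-3.5,1],[0,0,0]],
    [0,[0,-7,2],[0,0,0]],
    [0,[0,-10.5,3],[0,0,0]],
    [0,[0,-14,3.5],[0,0,0]],
    [0,[0,-17.5,3.5],[0,0,0]],
    [0,[0,-21,3.5],[0,0,0]],
    [0,[0,-24.5,3.5],[0,0,0]],
    [0,[0,-27.5,3.5],[0,0,0]],
    [0,[-1,-30,3.5],[0,0,0]],
    [0,[-1,-30,3.5],[0,0,0]],
    [0,[-1,-30,3.5],[0,0,0]]
  ]
}}

```text
time_s: 12.6
tool_pos: [0.5075, -0.1463, 0.1624]
ee_rot: [0.0, 0.707, -0.0, 0.707]
ft_force: [0.4, 0.6, -0.5]
gripper_width: 0.999
```

```bash
python3 - <<'E'
from h import *
z=np.load('s9.npz');s={'tool_pos':z['p'],'ee_rot':z['r']};C=wcloud(np.load('w9.npy'),s)
m=(C[...,2]>.046)&(C[...,2]<.056)&(np.hypot(C[...,0]-.44,C[...,1]-.152)<.03);P=C[m][:,:2]
print(cv2.boxPoints(cv2.minAreaRect(P.astype(np.float32))))
s=get_state();print(s['time_s'],s['tool_pos'],s['ee_rot'],s['q'])
im,d=grab_frame('wrist');save('w10',im);C=wcloud(d,s)
m=(C[...,2]>.066)&(C[...,2]<.08)&(np.hypot(C[...,0]-.432,C[...,1]+.15)<.07);P=C[m][:,:2]
r=cv2.minAreaRect(P.astype(np.float32));print(m.sum(),r,cv2.boxPoints(r),np.median(C[m][:,2]))
E
```

```text
[[0.42989698 0.15201512]
 [0.43617633 0.1419523 ]
 [0.4513149  0.15139896]
 [0.44503555 0.16146177]]
12.6 [ 0.50752046 -0.14629451  0.16235854] [ 2.03860814e-04  7.07027975e-01 -1.19801709e-04  7.07185539e-01] [-2.80748541e-01  2.20896040e-02  2.14362139e-02  1.56996173e+00
  1.75922532e-04 -2.80290797e-01]
1887 ((0.4334700405597687, -0.14998909831047058), (0.09581401944160461, 0.01401002798229456), 8.33460521697998) [[ 0.3850536  -0.15000236]
 [ 0.3870844  -0.16386443]
 [ 0.48188648 -0.14997584]
 [ 0.4798557  -0.13611376]] 0.07147585310272325
```

View pics/w10.png

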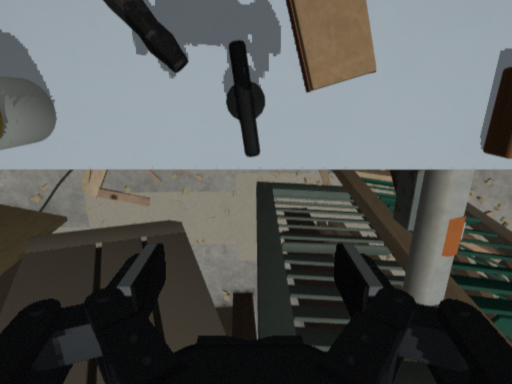

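Call:
{"fn": "send_rows", "kwargs": {
  "targets": [
    [0.4,[-2.5,-0.1,0],[0,0,0.05]],
    [0.4,[-5,-0.2,0],[0,0,0.1]],
    [0.4,[-7.4,-0.4,0],[0,0,0.145]],
    [0.4,[-7.4,-0.4,-3],[0,0,0.145]],
    [0.4,[-7.4,-0.4,-6],[0,0,0.145]],
    [0.4,[-7.4,-0.4,-9],[0,0,0.145]],
    [0.5,[-7.4,-0.4,-11],[0,0,0.145]],
    [0.5,[-7.4,-0.4,-12],[0,0,0.145]],
    [0.5,[-7.4,-0.4,-13],[0,0,0.145]],
    [0.5,[-7.4,-0.4,-13],[0,0,0.145]],
    [0.5,[-7.4,-0.4,-13],[0,0,0.145]]
  ]
}}

```text
time_s: 13.57
tool_pos: [0.4343, -0.1502, 0.0329]
ee_rot: [-0.052, 0.705, 0.052, 0.705]
ft_force: [0.4, 0.1, -0.3]
gripper_width: 0.501
```

```bash
cat > tip.py <<'E'
from h import *
import sys
s=get_state();print(s['time_s'],s['tool_pos'],s['ft_force'])
im,d=grab_frame('wrist');save(sys.argv[1],im)
T=np.array(camera_model('wrist')['T_tool_cam']);K=np.array(camera_model('wrist')['K'])
v,u=np.mgrid[0:384,0:512]
p=np.stack([(u-K[0,2])/K[0,0]*d,(v-K[1,2])/K[1,1]*d,d],-1)@T[:3,:3].T+T[:3,3]
np.save('ptool.npy',p)
for r in range(170,300,8): print(r,[np.round(p[r,c],3).tolist() for c in (204,208,212,249,290)])
E
python3 tip.py w11
```

```text
13.5667 [ 0.434278   -0.15017682  0.03287978] [ 0.43576923  0.1288548  -0.26296679]
170 [[0.033, -0.032, -0.028], [0.033, -0.029, -0.028], [0.032, -0.026, -0.028], [-0.038, 0.0, -0.046], [0.032, 0.029, -0.028]]
178 [[0.032, -0.032, -0.023], [0.033, -0.029, -0.023], [0.032, -0.026, -0.023], [-0.039, 0.0, -0.042], [0.033, 0.029, -0.022]]
186 [[0.033, -0.032, -0.017], [0.034, -0.029, -0.016], [0.033, -0.026, -0.017], [-0.04, 0.0, -0.039], [0.033, 0.029, -0.016]]
194 [[0.033, -0.033, -0.01], [0.033, -0.03, -0.011], [0.032, -0.027, -0.011], [-0.04, 0.0, -0.035], [0.033, 0.03, -0.01]]
202 [[0.033, -0.033, -0.004], [0.033, -0.03, -0.004], [0.032, -0.027, -0.005], [-0.04, 0.0, -0.031], [0.032, 0.03, -0.004]]
210 [[0.033, -0.033, 0.002], [0.033, -0.03, 0.002], [0.032, -0.027, 0.001], [-0.039, 0.0, -0.026], [0.034, 0.03, 0.002]]
218 [[0.032, -0.033, 0.008], [0.033, -0.03, 0.009], [0.034, -0.028, 0.009], [-0.04, 0.0, -0.023], [0.033, 0.03, 0.008]]
226 [[0.033, -0.034, 0.015], [0.033, -0.031, 0.015], [0.032, -0.028, 0.014], [-0.039, 0.0, -0.019], [0.032, 0.031, 0.015]]
234 [[-0.032, -0.023, -0.0
[... 399 characters left out ...]
-0.021, 0.001], [0.032, -0.029, 0.042], [-0.039, 0.0, -0.001], [-0.031, 0.022, 0.004]]
266 [[-0.047, -0.021, -0.001], [-0.036, -0.021, 0.005], [0.033, -0.029, 0.049], [-0.039, 0.0, 0.003], [-0.033, 0.022, 0.008]]
274 [[-0.048, -0.021, 0.002], [-0.037, -0.021, 0.009], [0.032, -0.029, 0.056], [-0.039, 0.0, 0.008], [0.032, 0.032, 0.056]]
282 [[-0.05, -0.021, 0.005], [0.033, -0.033, 0.064], [0.033, -0.03, 0.064], [-0.039, 0.0, 0.013], [0.033, 0.033, 0.064]]
290 [[-0.051, -0.021, 0.009], [0.857, -0.172, 0.684], [0.034, -0.03, 0.072], [-0.039, 0.0, 0.018], [0.033, 0.033, 0.071]]
298 [[0.854, -0.19, 0.721], [0.853, -0.173, 0.721], [0.853, -0.156, 0.721], [-0.039, 0.0, 0.023], [0.032, 0.033, 0.078]]
```

View pics/w11.png

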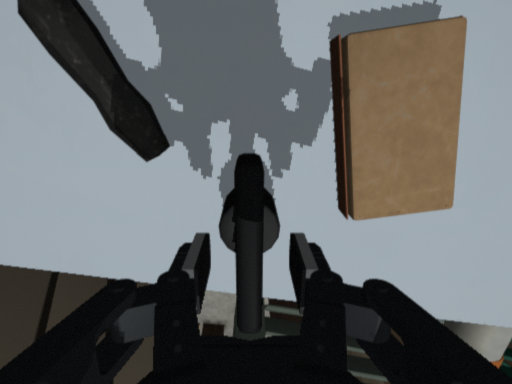

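Call:
{"fn": "send_rows", "kwargs": {
  "grip_force": 60,
  "targets": [
    [0.5,[-0.08,0,-0.5],[0,0,0]],
    [0.5,[-0.08,0,-1],[0,0,0]],
    [0.5,[-0.08,0,-1.4],[0,0,0]],
    [0.5,[-0.08,0,-1.4],[0,0,0]],
    [0.7,[-0.08,0,-1.4],[0,0,0]],
    [0.9,[-0.08,0,-1.4],[0,0,0]],
    [1,[-0.08,0,-1.4],[0,0,0]],
    [1,[-0.08,0,-1.4],[0,0,0]],
    [1,[-0.08,0,-1.4],[0,0,0]]
  ]
}}

```text
time_s: 14.37
tool_pos: [0.4332, -0.1507, 0.0185]
ee_rot: [-0.051, 0.705, 0.051, 0.705]
ft_force: [-0.2, -0.2, 0.6]
gripper_width: 0.156
```

```bash
python3 tip.py w12|head -1; python3 -c "
import numpy as np
p=np.load('ptool.npy')
for r in range(150,350,12): print(r,[np.round(p[r,c],3).tolist() for c in (226,232,240,249,258)])"
```

```text
14.3667 [ 0.43322053 -0.15067428  0.01848738] [-0.15644711 -0.24504879  0.64791716]
150 [[0.018, -0.015, -0.045], [0.019, -0.011, -0.045], [0.018, -0.006, -0.045], [0.018, 0.0, -0.045], [0.018, 0.006, -0.045]]
162 [[0.018, -0.015, -0.037], [0.019, -0.011, -0.037], [-0.026, -0.004, -0.047], [-0.029, 0.0, -0.047], [-0.026, 0.005, -0.047]]
174 [[0.018, -0.015, -0.029], [0.017, -0.011, -0.029], [-0.05, -0.003, -0.047], [-0.05, 0.0, -0.047], [-0.05, 0.004, -0.047]]
186 [[0.018, -0.015, -0.021], [0.019, -0.011, -0.021], [-0.053, -0.003, -0.043], [-0.053, 0.0, -0.043], [-0.054, 0.004, -0.043]]
198 [[0.018, -0.015, -0.013], [0.013, -0.011, -0.014], [-0.054, -0.003, -0.038], [-0.055, 0.0, -0.038], [-0.054, 0.004, -0.038]]
210 [[-0.001, -0.014, -0.011], [-0.01, -0.01, -0.015], [-0.054, -0.004, -0.033], [-0.053, 0.0, -0.032], [-0.053, 0.004, -0.032]]
222 [[-0.018, -0.013, -0.011], [-0.019, -0.009, -0.012], [-0.053, -0.004, -0.026], [-0.053, 0.0, -0.027], [-0.053, 0.004, -0.027]]
234 [[-0.032, -0.012, -0.011], [-0.031, -0.009, -0.01], [-0.053, -0.004, -0.021], [-0.054, 0.0, -0.022], [-0.052, 0.0
[... 449 characters left out ...]
, -0.002], [-0.053, -0.004, 0.003], [-0.054, 0.0, 0.003], [-0.053, 0.004, 0.003]]
294 [[-0.081, -0.008, -0.012], [-0.062, -0.007, 0.003], [-0.053, -0.004, 0.009], [-0.053, 0.0, 0.01], [-0.054, 0.004, 0.008]]
306 [[-0.082, -0.008, -0.008], [-0.061, -0.007, 0.01], [-0.053, -0.004, 0.016], [-0.053, 0.0, 0.016], [-0.054, 0.004, 0.016]]
318 [[-0.073, -0.009, 0.006], [0.837, -0.074, 0.808], [-0.053, -0.004, 0.023], [-0.054, 0.0, 0.023], [-0.054, 0.004, 0.023]]
330 [[-0.076, -0.009, 0.009], [0.838, -0.075, 0.872], [-0.054, -0.004, 0.03], [-0.053, 0.0, 0.03], [-0.053, 0.005, 0.031]]
342 [[-0.1, -0.006, -0.01], [-0.099, -0.005, -0.009], [-0.1, -0.002, -0.01], [-0.1, 0.0, -0.01], [-0.1, 0.003, -0.01]]
```

View pics/w12.png

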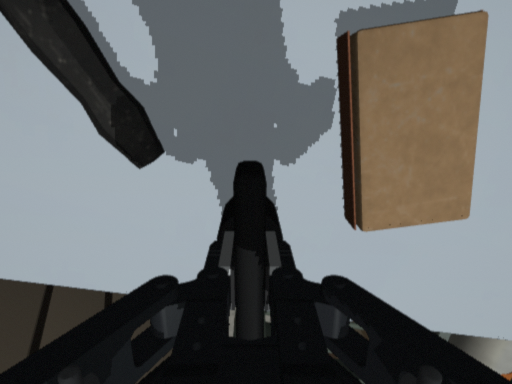

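Call:
{"fn": "send_rows", "kwargs": {
  "grip_force": 80,
  "targets": [
    [1,[0,0,1.5],[0,0,0]],
    [1,[0,0,4.5],[0,0,0]],
    [1,[0,0,8],[0,0,0]],
    [1,[0,2,11],[0,0,0.02]],
    [1,[0.2,5.5,12],[0,0,0.06]],
    [1,[0.3,9,12],[0,0,0.12]],
    [1,[0.4,12.5,12],[0,0,0.18]],
    [1,[0.5,16,12],[0,0,0.24]],
    [1,[0.6,19.5,12],[0,0,0.3]],
    [1,[0.7,23,12],[0,0,0.36]],
    [1,[0.7,26.5,12],[0,0,0.4]],
    [1,[0.7,29,12],[0,0,0.413]]
  ]
}}

```text
time_s: 15.42
tool_pos: [0.4395, 0.1419, 0.1379]
ee_rot: [-0.196, 0.679, 0.196, 0.679]
ft_force: [1.2, -0.2, -1.7]
gripper_width: 0.151
```

Call:
{"fn": "send_rows", "kwargs": {
  "targets": [
    [1,[0,1.2,0],[0,0,0]],
    [1,[0,1.2,0],[0,0,0]],
    [1,[0,1.2,0],[0,0,0]]
  ]
}}

```text
time_s: 15.67
tool_pos: [0.4398, 0.1513, 0.1379]
ee_rot: [-0.195, 0.68, 0.195, 0.679]
ft_force: [0.9, 0.3, -1.6]
gripper_width: 0.15
```

```bash
python3 - <<'E'
from h import *
a=[]
for i in range(3):
    s=get_state();a.append(s['tool_pos'])
    im,d=grab_frame(('wrist','side','scene')[i]);save('x%d'%i,im if i==0 else cv2.resize(im[140:220,200:300] if i==1 else im[170:280,130:280],None,fx=5,fy=5,interpolation=cv2.INTER_CUBIC))
    if i==0:
        T=np.array(camera_model('wrist')['T_tool_cam']);K=np.array(camera_model('wrist')['K'])
        v,u=np.mgrid[0:384,0:512]
        p=np.stack([(u-K[0,2])/K[0,0]*d,(v-K[1,2])/K[1,1]*d,d],-1)@T[:3,:3].T+T[:3,3]
        print([np.round(p[r,249],4).tolist() for r in range(170,330,20)])
print(np.mean(a,0),a,s['ee_rot'],Ro.from_quat(s['ee_rot']).as_matrix()[:2,2],s['time_s'],s['q'])
E
```

```text
[[-0.0452, 0.0, -0.0473], [-0.0534, 0.0, -0.0409], [-0.0544, -0.0, -0.0325], [-0.0538, -0.0, -0.0232], [-0.054, -0.0, -0.0137], [-0.0539, -0.0, -0.0037], [-0.0542, -0.0001, 0.0066], [-0.0535, -0.0001, 0.0182]]
[0.43991103 0.15080059 0.13797741] [array([0.43978109, 0.15129785, 0.13785959]), array([0.43992724, 0.15071245, 0.13799553]), array([0.44002477, 0.15039148, 0.13807711])] [-0.19453836  0.6799965   0.19428542  0.67971521] [0.84881599 0.52868818] 15.7667 [ 3.29556795e-01 -1.30423751e-01 -1.71154063e-01  1.53048154e+00
 -3.36954605e-04 -2.27497614e-01]
```

View pics/x0.png

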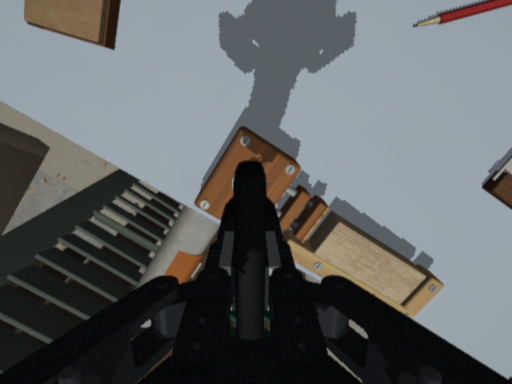

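View pics/x2.png

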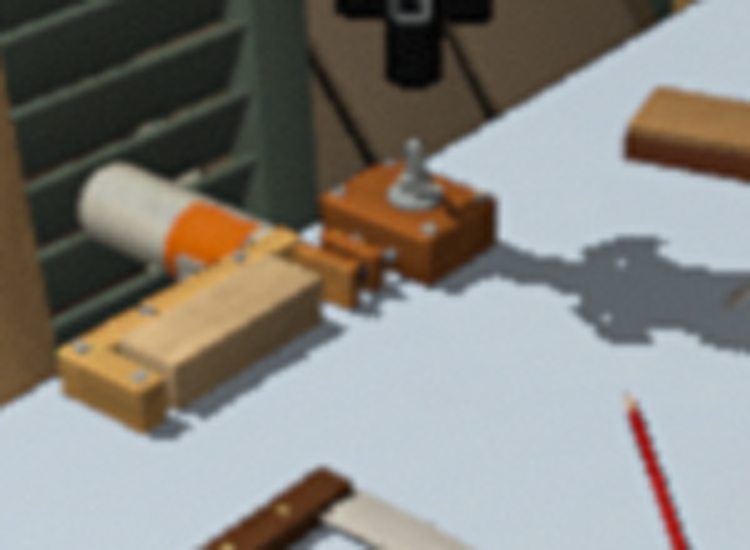

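Call:
{"fn": "send_rows", "kwargs": {
  "targets": [
    [1,[0.03,0.05,-1.5],[0,0,0]],
    [1,[0.03,0.05,-3],[0,0,0]],
    [1,[0.03,0.05,-4],[0,0,0]],
    [1,[0.03,0.05,-4.5],[0,0,0]],
    [1,[0.03,0.05,-5],[0,0,0]],
    [1,[0.03,0.05,-5],[0,0,0]]
  ]
}}

```text
time_s: 16.32
tool_pos: [0.4401, 0.1514, 0.0876]
ee_rot: [-0.195, 0.68, 0.195, 0.68]
ft_force: [-0.1, -0.3, -0.6]
gripper_width: 0.15
```

Call:
{"fn": "send_rows", "kwargs": {
  "targets": [
    [1,[0,0,-0.4],[0,0,0]],
    [1,[0,0,-0.8],[0,0,0]],
    [1,[0,0,-0.8],[0,0,0]]
  ]
}}

```text
time_s: 16.57
tool_pos: [0.4402, 0.1519, 0.0797]
ee_rot: [-0.195, 0.68, 0.195, 0.68]
ft_force: [0.0, 0.3, -0.9]
gripper_width: 0.15
```

Call:
{"fn": "send_rows", "kwargs": {
  "targets": [
    [1,[0,0,-0.3],[0,0,0]],
    [1,[0,0,-0.6],[0,0,0]],
    [1,[0,0,-0.6],[0,0,0]]
  ]
}}

```text
time_s: 16.82
tool_pos: [0.4401, 0.1518, 0.0736]
ee_rot: [-0.195, 0.68, 0.195, 0.68]
ft_force: [-0.2, -0.8, -1.6]
gripper_width: 0.156
```

Call:
{"fn": "send_rows", "kwargs": {
  "targets": [
    [1,[0,0,-0.2],[0,0,0]],
    [1,[0,0,-0.4],[0,0,0]],
    [1,[0,0,-0.6],[0,0,0]],
    [1,[0,0,-0.6],[0,0,0]]
  ]
}}

```text
time_s: 17.15
tool_pos: [0.4402, 0.1518, 0.0677]
ee_rot: [-0.195, 0.68, 0.195, 0.68]
ft_force: [0.0, -1.8, -2.7]
gripper_width: 0.15
```

Call:
{"fn": "send_rows", "kwargs": {
  "targets": [
    [1,[0,0,-0.3],[0,0,0]],
    [1,[0,0,-0.6],[0,0,0]],
    [1,[0,0,-0.8],[0,0,0]],
    [1,[0,0,-0.8],[0,0,0]]
  ]
}}

```text
time_s: 17.48
tool_pos: [0.4401, 0.1519, 0.0596]
ee_rot: [-0.195, 0.68, 0.195, 0.68]
ft_force: [0.9, -1.8, -2.4]
gripper_width: 0.15
```

Call:
{"fn": "send_rows", "kwargs": {
  "targets": [
    [1,[0,0,-0.1],[0,0,0]],
    [0.72,[0,0,-0.1],[0,0,0]],
    [0.72,[0,0,-0.1],[0,0,0]],
    [0.72,[0,0,-0.1],[0,0,0]]
  ]
}}

```text
time_s: 17.82
tool_pos: [0.4405, 0.1522, 0.0594]
ee_rot: [-0.195, 0.679, 0.195, 0.68]
ft_force: [0.6, 0.5, 0.2]
gripper_width: 0.281
```

```bash
python3 - <<'E'
from h import *
s=get_state();print(s['time_s'],s['tool_pos'],s['ft_force'],s['gripper_width'])
im,d=grab_frame('wrist');save('w13',im);C=wcloud(d,s)
print([np.round(C[r,249],4).tolist() for r in range(160,330,14)])
m=(C[...,2]>.1)&(C[...,2]<.125);
a,_=grab_frame('scene');save('x4',cv2.resize(a[170:280,130:280],None,fx=5,fy=5,interpolation=cv2.INTER_CUBIC))
E
```

```text
17.8167 [0.44050801 0.15219178 0.05944507] [0.62228028 0.53727796 0.23902856] 0.28149641269783504
[[0.3996, 0.1266, 0.0884], [0.4005, 0.1272, 0.1108], [0.4053, 0.1302, 0.1119], [0.4105, 0.1334, 0.1118], [0.4155, 0.1365, 0.1129], [0.4213, 0.1402, 0.1121], [0.427, 0.1437, 0.112], [0.4323, 0.147, 0.1132], [0.4391, 0.1512, 0.1119], [0.4454, 0.1551, 0.112], [0.4523, 0.1595, 0.1113], [0.4591, 0.1637, 0.1114], [0.4661, 0.1681, 0.1113]]
```

View pics/w13.png

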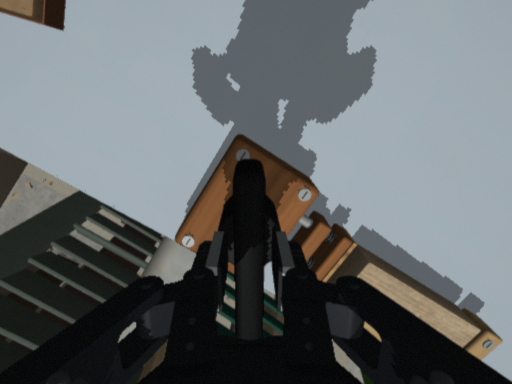

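View pics/x4.png

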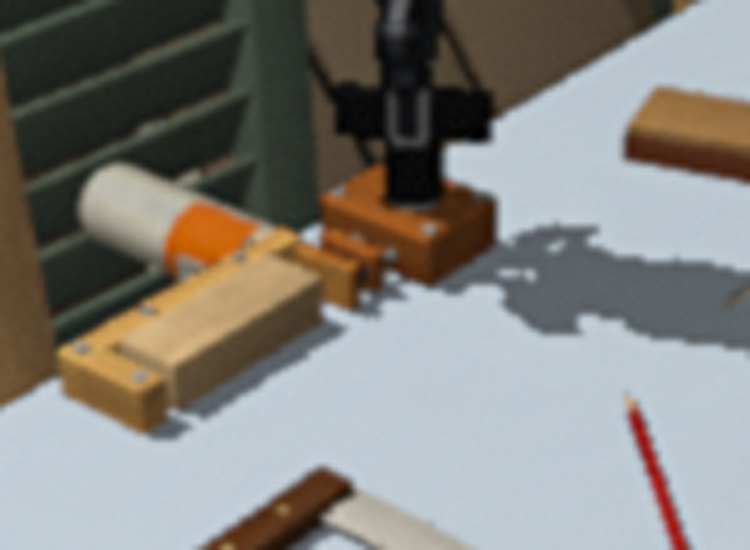

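Call:
{"fn": "send_rows", "kwargs": {
  "grip_force": 110,
  "targets": [
    [1,[0,0,0],[0,0,0]],
    [1,[0,0,0],[0,0,0]],
    [1,[0,0,0],[0,0,0]],
    [1,[0,0,0],[0,0,-0.08]],
    [1,[0,0,0],[0,0,-0.16]],
    [1,[0,0,0],[0,0,-0.24]],
    [1,[0,0,0],[0,0,-0.32]],
    [1,[0,0,0],[0,0,-0.4]],
    [1,[0,0,0],[0,0,-0.48]],
    [1,[0,0,0],[0,0,-0.56]],
    [1,[0,0,0],[0,0,-0.64]],
    [1,[0,0,0],[0,0,-0.7]]
  ]
}}

```text
time_s: 18.92
tool_pos: [0.441, 0.1514, 0.0597]
ee_rot: [0.051, 0.705, -0.052, 0.706]
ft_force: [1.7, -5.5, 3.1]
gripper_width: 0.14
```

```bash
python3 - <<'E'
from h import *
s=get_state();print(s['time_s'],s['tool_pos'],s['ft_force'],s['ft_torque'],s['gripper_width'],s['q'])
R=Ro.from_quat(s['ee_rot']).as_matrix();print('yaw',np.arctan2(R[1,2],R[0,2]))
im,d=grab_frame('wrist');save('w14',im);C=wcloud(d,s)
print([np.round(C[r,249],4).tolist() for r in range(174,330,28)])
a,_=grab_frame('scene');save('x5',cv2.resize(a[170:280,130:280],None,fx=5,fy=5,interpolation=cv2.INTER_CUBIC))
E
```

```text
18.9167 [0.44096248 0.15137793 0.05966699] [ 1.68311392 -5.52069777  3.13118814] [-1.0037362  -0.4425985   0.23386308] 0.14044872837764502 [ 0.33179677 -0.12026125 -0.31310875  1.37680069 -0.0016777   0.47788865]
yaw -0.1460919857036173
[[0.3943, 0.1586, 0.1097], [0.4056, 0.157, 0.1121], [0.4183, 0.1551, 0.1121], [0.4315, 0.1531, 0.1128], [0.4467, 0.1509, 0.1116], [0.4623, 0.1485, 0.1115]]
```

View pics/w14.png

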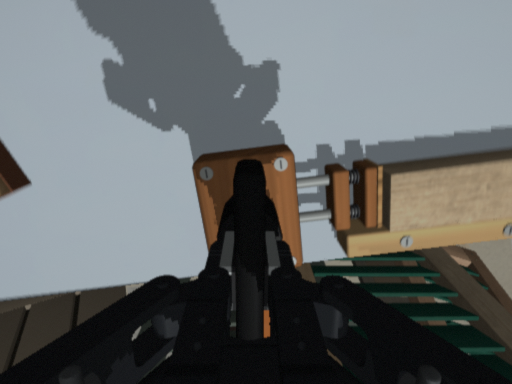

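View pics/x5.png

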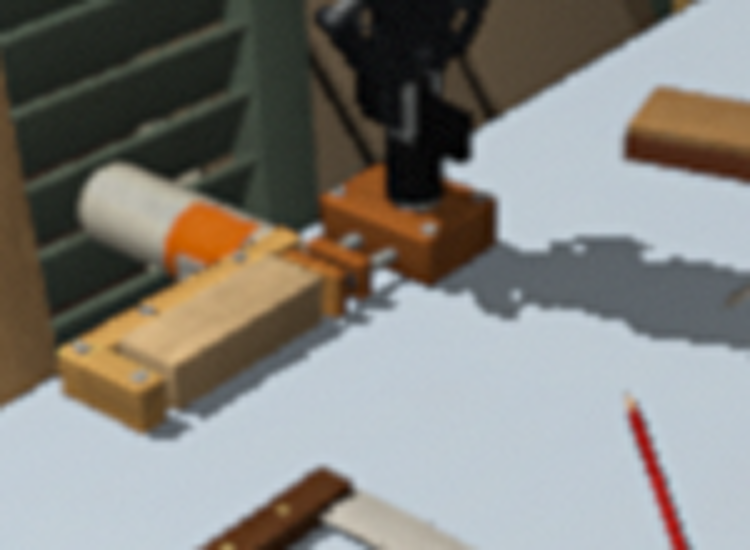

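Jaw follows and nearly touches the offcut (pixel ~380,190). Turning on.

Call:
{"fn": "send_rows", "kwargs": {
  "targets": [
    [1,[0,0,0],[0,0,-0.07]],
    [1,[0,0,0],[0,0,-0.14]],
    [1,[0,0,0],[0,0,-0.21]],
    [1,[0,0,0],[0,0,-0.28]],
    [1,[0,0,0],[0,0,-0.34]],
    [1,[0,0,0],[0,0,-0.34]]
  ]
}}

```text
time_s: 19.52
tool_pos: [0.4409, 0.1513, 0.0596]
ee_rot: [0.169, 0.686, -0.17, 0.687]
ft_force: [2.8, -6.3, 3.8]
gripper_width: 0.142
```

```bash
cat > st.py <<'E'
from h import *
import sys
s=get_state();print(s['time_s'],s['tool_pos'],s['ft_force'],s['ft_torque'],s['gripper_width'])
R=Ro.from_quat(s['ee_rot']).as_matrix();print('yaw',np.arctan2(R[1,2],R[0,2]))
im,d=grab_frame('wrist');save(sys.argv[1],im);np.save('wl.npy',d);C=wcloud(d,s);np.save('Cl.npy',C)
print([np.round(C[r,249],4).tolist() for r in range(174,330,28)])
E
python3 st.py w15
```

```text
19.5167 [0.44085584 0.15130488 0.0596201 ] [ 2.80507576 -6.31961716  3.76622687] [-1.36883979 -0.44296946  0.15669988] 0.14190663067576376
yaw -0.4832911474864971
[[0.3991, 0.1737, 0.1096], [0.4094, 0.1683, 0.1116], [0.4209, 0.1622, 0.1112], [0.4331, 0.1558, 0.1113], [0.4456, 0.1492, 0.112], [0.4598, 0.1417, 0.1116]]
```

View pics/w15.png

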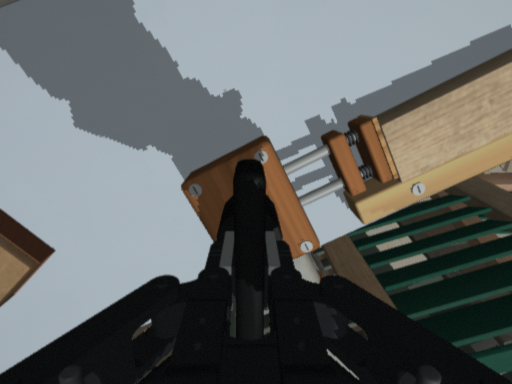

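Call:
{"fn": "send_rows", "kwargs": {
  "targets": [
    [1,[0,0,0],[0,0,-0.06]],
    [1,[0,0,0],[0,0,-0.12]],
    [1,[0,0,0],[0,0,-0.12]]
  ]
}}

```text
time_s: 19.82
tool_pos: [0.4408, 0.1512, 0.0596]
ee_rot: [0.21, 0.675, -0.21, 0.676]
ft_force: [1.3, -6.7, 5.2]
gripper_width: 0.147
```

```bash
python3 st.py w16
```

```text
19.8167 [0.44082029 0.15124971 0.05963148] [ 1.2939205 -6.7416777  5.1719051] [-1.36498172 -0.42740507  0.14678226] 0.1466708292311511
yaw -0.6032622288698846
[[0.402, 0.1785, 0.1094], [0.4113, 0.1721, 0.1124], [0.4221, 0.1647, 0.1117], [0.433, 0.1571, 0.1124], [0.4448, 0.149, 0.1128], [0.4581, 0.1398, 0.1122]]
```

Call:
{"fn": "send_rows", "kwargs": {
  "targets": [
    [1,[0,0,0],[0,0,-0.06]],
    [1,[0,0,0],[0,0,-0.12]],
    [1,[0,0,0],[0,0,-0.12]]
  ]
}}

```text
time_s: 20.12
tool_pos: [0.4407, 0.1512, 0.0596]
ee_rot: [0.25, 0.661, -0.251, 0.662]
ft_force: [1.3, -6.9, 5.7]
gripper_width: 0.143
```

```bash
python3 st.py w17
```

```text
20.1167 [0.44074572 0.15124016 0.05962662] [ 1.2515992  -6.88044437  5.7031177 ] [-1.38546482 -0.32663856  0.2591549 ] 0.1428850862620624
yaw -0.7232447205662239
[[0.4053, 0.1831, 0.1099], [0.4141, 0.1753, 0.1114], [0.4234, 0.1672, 0.1126], [0.434, 0.1577, 0.1116], [0.4445, 0.1484, 0.1126], [0.4567, 0.1376, 0.1118]]
```

View pics/w17.png

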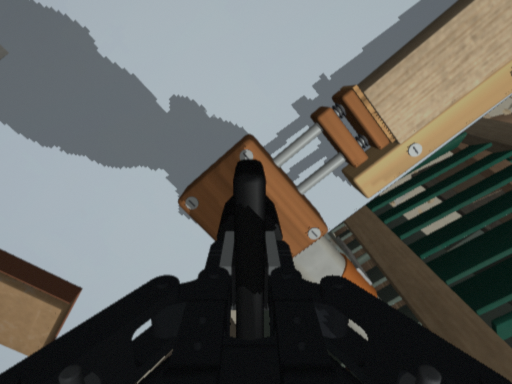

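```bash
python3 - <<'E'
from h import *
def an(C):
    m=(C[...,2]>.022)&(C[...,2]<.0345)&(C[...,0]>.425)&(C[...,0]<.455)&(C[...,1]>.188)&(C[...,1]<.3)
    h,e=np.histogram(C[m][:,1],np.arange(.188,.3,.002));print([(round(a,3),int(b)) for a,b in zip(e,h)if b])
z=np.load('s9.npz');an(wcloud(np.load('w9.npy'),{'tool_pos':z['p'],'ee_rot':z['r']}))
an(np.load('Cl.npy'))
E
```

```text
[(np.float64(0.2), 59), (np.float64(0.202), 95), (np.float64(0.204), 83), (np.float64(0.206), 87), (np.float64(0.208), 78), (np.float64(0.21), 82), (np.float64(0.212), 54), (np.float64(0.216), 2), (np.float64(0.218), 1), (np.float64(0.222), 80), (np.float64(0.224), 101), (np.float64(0.226), 92), (np.float64(0.228), 79), (np.float64(0.23), 75), (np.float64(0.232), 94), (np.float64(0.234), 74), (np.float64(0.236), 1), (np.float64(0.25), 146), (np.float64(0.252), 91), (np.float64(0.254), 79), (np.float64(0.256), 83), (np.float64(0.258), 81), (np.float64(0.26), 77), (np.float64(0.262), 82), (np.float64(0.264), 75), (np.float64(0.266), 78), (np.float64(0.268), 82), (np.float64(0.27), 79), (np.float64(0.272), 77), (np.float64(0.274), 88), (np.float64(0.276), 72), (np.float64(0.278), 77), (np.float64(0.28), 74), (np.float64(0.282), 80), (np.float64(0.284), 74), (np.float64(0.286), 83), (np.float64(0.288), 69), (np.float64(0.29), 84), (np.float64(0.292), 77), (np.float64(0.294), 81), (np.float64(0.296), 68)]
[(np.float64(0.226), 114), (np.float64(0.228), 136), (np.float64(0.23), 130), (np.float64(0.232), 138), (np.float64(0.234), 129), (np.float64(0.236), 136), (np.float64(0.238), 55), (np.float64(0.244), 3), (np.float64(0.246), 191), (np.float64(0.248), 153), (np.float64(0.25), 146), (np.float64(0.252), 141), (np.float64(0.254), 142), (np.float64(0.256), 150), (np.float64(0.258), 180), (np.float64(0.26), 152), (np.float64(0.262), 147), (np.float64(0.264), 150), (np.float64(0.266), 148), (np.float64(0.268), 150), (np.float64(0.27), 158), (np.float64(0.272), 155), (np.float64(0.274), 153), (np.float64(0.276), 153), (np.float64(0.278), 159), (np.float64(0.28), 168), (np.float64(0.282), 151), (np.float64(0.284), 157), (np.float64(0.286), 164), (np.float64(0.288), 160), (np.float64(0.29), 151), (np.float64(0.292), 173), (np.float64(0.294), 162), (np.float64(0.296), 165)]
```

Call:
{"fn": "send_rows", "kwargs": {
  "targets": [
    [1,[0,0,0],[0,0,-0.05]],
    [1,[0,0,0],[0,0,-0.1]],
    [1,[0,0,0],[0,0,-0.1]]
  ]
}}

```text
time_s: 20.42
tool_pos: [0.4407, 0.1512, 0.0596]
ee_rot: [0.282, 0.648, -0.283, 0.649]
ft_force: [1.3, -6.1, 4.9]
gripper_width: 0.144
```

```bash
cat >> st.py <<'E'
m=(C[...,2]>.022)&(C[...,2]<.0345)&(C[...,0]>.425)&(C[...,0]<.455)&(C[...,1]>.21)&(C[...,1]<.27)
h,e=np.histogram(C[m][:,1],np.arange(.21,.27,.001));print([(int(round(a*1000)),int(b)) for a,b in zip(e,h)if b])
E
python3 st.py w18
```

```text
20.4167 [0.44072287 0.15123757 0.05963303] [ 1.32918721 -6.14378021  4.8793479 ] [-1.45856215 -0.22132342  0.25698572] 0.14372431317218867
yaw -0.8224938195852127
[[0.4085, 0.1866, 0.1106], [0.4163, 0.1782, 0.1127], [0.4253, 0.1685, 0.1116], [0.4344, 0.1586, 0.1122], [0.4444, 0.1478, 0.112], [0.4547, 0.1367, 0.1127]]
[(229, 87), (230, 64), (231, 76), (232, 72), (233, 68), (234, 72), (235, 66), (236, 75), (237, 73), (238, 66), (239, 73), (240, 58), (241, 15), (245, 1), (246, 75), (247, 107), (248, 82), (249, 69), (250, 79), (251, 75), (252, 75), (253, 76), (254, 67), (255, 72), (256, 92), (257, 70), (258, 101), (259, 87), (260, 83), (261, 71), (262, 73), (263, 76), (264, 78), (265, 75), (266, 79), (267, 82), (268, 74), (269, 79)]
```

Call:
{"fn": "send_rows", "kwargs": {
  "targets": [
    [1,[0,0,0],[0,0,-0.03]],
    [1,[0,0,0],[0,0,-0.06]],
    [1,[0,0,0],[0,0,-0.06]],
    [1,[0,0,0],[0,0,-0.06]]
  ]
}}

```text
time_s: 20.8
tool_pos: [0.4407, 0.1512, 0.0596]
ee_rot: [0.301, 0.639, -0.301, 0.64]
ft_force: [1.0, -6.5, 5.8]
gripper_width: 0.144
```

```bash
python3 st.py w19
```

```text
20.8 [0.44068185 0.15123468 0.05963963] [ 1.01823407 -6.54277527  5.78800313] [-1.41543787 -0.20694694  0.25058134] 0.14391543426835315
yaw -0.8796444523775144
[[0.4106, 0.1883, 0.11], [0.4177, 0.1797, 0.113], [0.426, 0.1696, 0.1122], [0.4348, 0.1589, 0.1119], [0.4445, 0.1472, 0.1112], [0.4546, 0.1349, 0.1111]]
[(230, 56), (231, 78), (232, 69), (233, 73), (234, 71), (235, 67), (236, 71), (237, 73), (238, 69), (239, 75), (240, 71), (241, 68), (242, 27), (243, 2), (245, 1), (246, 80), (247, 102), (248, 82), (249, 70), (250, 81), (251, 70), (252, 82), (253, 73), (254, 66), (255, 89), (256, 73), (257, 79), (258, 98), (259, 92), (260, 83), (261, 75), (262, 71), (263, 86), (264, 78), (265, 77), (266, 76), (267, 81), (268, 80), (269, 78)]
```

Still advancing slightly (plate ~+1 mm). Continue until it stops.

Call:
{"fn": "send_rows", "kwargs": {
  "targets": [
    [1,[0,0,0],[0,0,-0.04]],
    [1,[0,0,0],[0,0,-0.08]],
    [1,[0,0,0],[0,0,-0.08]],
    [1,[0,0,0],[0,0,-0.08]]
  ]
}}

```text
time_s: 21.18
tool_pos: [0.4405, 0.1514, 0.0596]
ee_rot: [0.326, 0.627, -0.326, 0.628]
ft_force: [0.5, -5.6, 6.3]
gripper_width: 0.146
```

```bash
python3 st.py w20
```

```text
21.1833 [0.44051782 0.15140463 0.05962027] [ 0.45576131 -5.55185591  6.27102139] [-1.23523737 -0.05093747  0.66414143] 0.14622971790878628
yaw -0.9590503424523423
[[0.4133, 0.1909, 0.1108], [0.4198, 0.1817, 0.1133], [0.4273, 0.1709, 0.1124], [0.4353, 0.1595, 0.1118], [0.4435, 0.1477, 0.1123], [0.4529, 0.1343, 0.1115]]
[(230, 15), (231, 95), (232, 72), (233, 73), (234, 70), (235, 77), (236, 69), (237, 75), (238, 73), (239, 71), (240, 74), (241, 72), (242, 53), (243, 2), (245, 1), (246, 69), (247, 105), (248, 82), (249, 80), (250, 78), (251, 77), (252, 77), (253, 80), (254, 71), (255, 77), (256, 87), (257, 81), (258, 101), (259, 85), (260, 86), (261, 76), (262, 82), (263, 76), (264, 77), (265, 81), (266, 83), (267, 81), (268, 78), (269, 83)]
```

Call:
{"fn": "send_rows", "kwargs": {
  "targets": [
    [1,[0,0,0],[0,0,0.04]],
    [1,[0,0,0],[0,0,0.07]],
    [0.75,[0,0,0],[0,0,0.07]],
    [0.6,[0,0,0],[0,0,0.07]],
    [0.5,[0,0,0],[0,0,0.07]],
    [0.5,[0,0,0],[0,0,0.07]],
    [0.5,[0,0,2],[0,0,0.07]],
    [0.5,[0,0,5],[0,0,0.07]],
    [0.5,[0,0,9],[0,0,0.07]],
    [0.5,[0,0,12],[0,0,0.07]],
    [0.5,[2,0,14],[0,0,0.12]],
    [0.5,[4,0,14],[0,0,0.22]]
  ]
}}

```text
time_s: 22.23
tool_pos: [0.482, 0.1527, 0.2045]
ee_rot: [0.257, 0.657, -0.254, 0.661]
ft_force: [1.3, 0.3, 0.2]
gripper_width: 0.501
```

```bash
python3 st.py w21; python3 - <<'E'
from h import *
a,_=grab_frame('scene');save('x6',cv2.resize(a[170:280,130:280],None,fx=5,fy=5,interpolation=cv2.INTER_CUBIC))
C=np.load('Cl.npy')
m=(C[...,2]>.1)&(C[...,2]<.125)&(np.hypot(C[...,0]-.44,C[...,1]-.152)<.06);P=C[m]
print(len(P),P[:,2].mean(),cv2.minAreaRect(P[:,:2].astype(np.float32)))
m=(C[...,2]>.0295)&(C[...,2]<.035)&(C[...,0]>.40)&(C[...,0]<.468)&(C[...,1]>.265)&(C[...,1]<.37);P=C[m]
print(len(P),cv2.minAreaRect(P[:,:2].astype(np.float32)))
E
```

```text
22.2333 [0.48198724 0.15265138 0.20451612] [1.26704766 0.30168544 0.17306007] [ 0.01537055 -0.00803355 -0.01454955] 0.5011201805828354
yaw -0.7396387639104602
[[0.4972, 0.1407, 0.0008], [0.7504, -0.0849, -0.8111], [0.7649, -0.0999, -0.5783], [0.7734, -0.1089, -0.4096], [0.7798, -0.1157, -0.2851], [0.7827, -0.1191, -0.1861]]
[(224, 1), (230, 6), (231, 30), (232, 28), (233, 26), (234, 26), (235, 26), (236, 27), (237, 24), (238, 28), (239, 26), (240, 25), (241, 27), (242, 19), (243, 2), (246, 15), (247, 39), (248, 29), (249, 26), (250, 26), (251, 29), (252, 25), (253, 30), (254, 23), (255, 25), (256, 29), (257, 27), (258, 33), (259, 27), (260, 25), (261, 25), (262, 23), (263, 26), (264, 24), (265, 26), (266, 23), (267, 27), (268, 25), (269, 25)]
1660 0.11102696997828798 ((0.4402843713760376, 0.15235811471939087), (0.014151488430798054, 0.09521495550870895), 43.1628303527832)
3920 ((0.44804415106773376, 0.3173692524433136), (0.10472976416349411, 0.03979607671499252), 89.97242736816406)
```

View pics/w21.png

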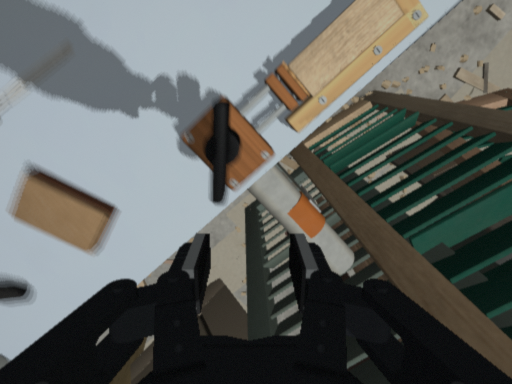

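View pics/x6.png

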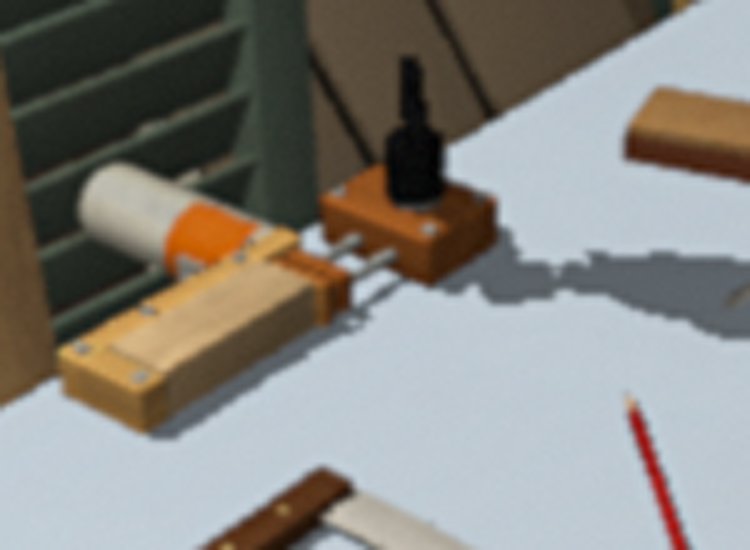

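Call:
{"fn": "send_rows", "kwargs": {
  "targets": [
    [0.5,[2,0,0],[0,0,0.1]],
    [0.5,[4,0,0],[0,0,0.2]],
    [0.5,[6,3,0],[0,0,0.3]],
    [0.5,[6,3,0],[0,0,0.4]],
    [0.5,[6,3,0],[0,0,0.4]],
    [0.5,[6,3,0],[0,0,0.4]]
  ]
}}

```text
time_s: 22.83
tool_pos: [0.5395, 0.1819, 0.1984]
ee_rot: [0.121, 0.697, -0.122, 0.696]
ft_force: [-0.4, -0.4, 0.5]
gripper_width: 0.498
```

```bash
python3 st.py w22; python3 - <<'E'
from h import *
C=np.load('Cl.npy')
m=(C[...,2]>.1)&(C[...,2]<.125)&(np.hypot(C[...,0]-.44,C[...,1]-.152)<.06);P=C[m]
r=cv2.minAreaRect(P[:,:2].astype(np.float32));print(len(P),P[:,2].mean(),r,cv2.boxPoints(r))
for y in np.arange(.25,.40,.01):
    m=(C[...,2]>.0275)&(C[...,2]<.036)&(C[...,0]>.40)&(C[...,0]<.5)&(np.abs(C[...,1]-y)<.002);P=C[m]
    if len(P):
        a=P[P[:,2]>.031]; print(round(y,3),np.round([P[:,0].min(),a[:,0].max() if len(a) else 0,P[:,0].max()],4))
im=cv2.imread('pics/w22.png')
Z={'sanding_block':0,'screw_jar':0,'screwdriver':0}
grab_frame('side')
for l in Z:
    for r in landmark_of('side',l)[:1]:
        u,v=np.array(r['at'])*[512,384];print(l,ray('side',u,v,0))
E
```

```text
22.8333 [0.53949757 0.18188078 0.1984419 ] [-0.37487096 -0.44320671  0.54299731] [ 0.04749301  0.01643838 -0.03657587] 0.49841233198679435
yaw -0.3455439218250509
[[0.5815, 0.1662, -0.1072], [0.609, 0.1564, -0.0505], [0.6509, 0.1413, -0.0461], [0.6995, 0.1237, -0.0505], [0.8648, 0.0635, -0.2204], [0.8252, 0.0782, -0.0782]]
[(230, 11), (231, 30), (232, 30), (233, 29), (234, 26), (235, 31), (236, 27), (237, 30), (238, 30), (239, 28), (240, 27), (241, 28), (242, 21), (243, 3), (246, 13), (247, 42), (248, 29), (249, 29), (250, 32), (251, 30), (252, 26), (253, 30), (254, 27), (255, 30), (256, 30), (257, 26), (258, 36), (259, 32), (260, 27), (261, 29), (262, 25), (263, 29), (264, 26), (265, 29), (266, 25), (267, 28), (268, 27), (269, 27)]
2220 0.11060656648617394 ((0.44044825434684753, 0.15222148597240448), (0.014569975435733795, 0.09593096375465393), 43.18802261352539) [[0.40230936 0.18220787]
 [0.467964   0.11226349]
 [0.47858715 0.1222351 ]
 [0.41293252 0.19217949]]
0.25 [0.4225 0.4866 0.491 ]
0.26 [0.4225 0.487  0.4916]
0.27 [0.4283 0.4859 0.4916]
0.28 [0.428  0.4907 0.4919]
0.29 [0.4286 0.4903 0.4919]
0.3 [0.4287 0.4879 0.4919]
0.31 [0.4287 0.482  0.4921]
0.32 [0.4286 0.4909 0.4921]
0.33 [0.4289 0.4834 0.4924]
0.34 [0.4288 0.4903 0.4924]
0.35 [0.4291 0.4901 0.4925]
0.36 [0.4293 0.4884 0.4928]
0.37 [0.429  0.488  0.4928]
0.38 [0.4301 0.4885 0.4931]
0.39 [0.4337 0.4891 0.493 ]
0.4 [0.4421 0.     0.4719]
sanding_block [ 0.35756151 -0.06215392  0.        ]
screw_jar [0.42830798 0.26338088 0.        ]
screwdriver [ 0.34077348 -0.26446368  0.        ]
```

View pics/w22.png

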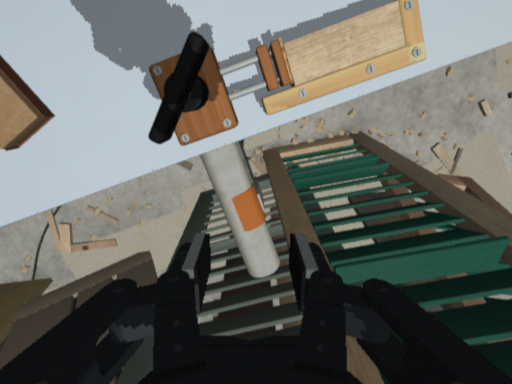

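```bash
python3 -c "
from h import *
s=get_state();print(s['time_s'],s['joint_vel'])
print(close_job())"
```

```text
23.0833 [ 0.00047976  0.00265412  0.0059093  -0.00134367 -0.00019029 -0.00986846]
the job is handed in; nothing more can be done
None
```

I pushed the offcut flush to the fence, dropped the knob home on the spindle, turned it clockwise to the stop and handed the job in at about 23 s. The system gives no verdict, so everything below comes from my own checks.

- **Pushing the offcut:** My first push passed over the offcut without moving it, because the open fingertips end about 25–35 mm short of the stated TCP. I repeated it with the TCP about 20 mm lower. The fingers met the fence with about 7.5 N.
- **Fitting the knob:** I measured the tongue at 0.56 rad from world x, set the knob down at that angle, and it slid straight home. No searching turn was needed. With the grip slack, the bar top stood at 0.112 m, which means the underside was on the flange.
- **Turning to the stop:** I turned the knob until the plate behind the jaw stopped moving after about 30 mm (roughly 1.2 rad of spindle) and the wrist torque rose to 0.66 Nm. I then eased back 0.07 rad within the slot's play and released.

**Last checks after release:**
- **Offcut:** It lies parallel to the fence, flush against it, and held between jaw and end stop. I could not measure the clamping force; the jaw springs are visibly compressed.
- **Knob:** It is still home on the spindle and within about 1 mm of the axis.
- **Bar angle:** I estimate it 0.15–0.18 rad off the tongue, inside the 0.25 limit but close to the end of the slot's play.
- **Bystanders:** The sanding block and screwdriver were found where they started. The network's last reading for the jar landed on the clamp area, which I took as a false detection and did not re-check. The arm passed no closer than about 0.2 m to the jar.

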